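# Cull spoilt cupboard handles from a carton kept deep under a worktop rack

## Robot

A 6-joint arm with a two-finger parallel gripper is mounted at the origin on the work surface. World frame = base frame: x ahead of the robot, y to its left, z up, the work surface at z = 0. Lengths are in m, angles in degrees, forces in N, time in s.
With the tool pointing down it reaches from about 0.35 to 0.875 m from the base axis. Payload 4.2 kg.
Tool frame: the origin (TCP) lies at the centre of the arm's flange, where the gripper is bolted on; the fingertips stand 182 mm ahead of it and the grasp point (between the pads) lies 164 mm ahead of it (r.nose_length is the distance from the TCP to the fingertips, in m); z points along the fingers, y is the line along which they close (so a half turn about z gives the same grasp; the last joint's range is limited). The gripper opens to 87 mm and grips with 3 to 60 N. Pads are 19 mm wide; open, the fingers measure 117 mm over their backs; the gripper's body (75 mm by 190 mm) begins 51 mm behind the grasp point.
Start: joints at [81.967, 22.042, 0.453, 0, -68.411, -14.817], TCP at [0.243, 0.576, 0.405] pointing down, gripper open.
Joint ranges: [-179.83, 179.83], [-69.29, 118.12], [-61.27, 80.66], [-181.25, 117.63], [-171.15, -9.14], [-177.46, 177.46]. Speed limits (degrees/s): [159.86, 159.86, 180, 180, 180, 180].

## Interface

Orientations are given as a 3x3 rotation matrix whose columns are the frame's x, y, z axes.
In Python, from station import r, vision gives the robot as it stands. The module is installed in compiled form; this text tells all that it offers.
- The arm moves only by the shell command python3 -m creep 'ROWS'. ROWS is JSON, a list of rows, each a list of 7 numbers: the opening, from -1 (shut) to 1 (fully open), then the shift along the tool's x, y, z in mm, then the turn, a rotation vector about the tool's x, y, z in degrees. A call has 1 to 8 rows; each row is the pose to reach, as a shift and turn from the pose commanded when the call began, along the tool's axes at that moment; what a row does not reach only later rows make up. A row lasts 1/12 s, in which the tool goes at most 41.7 mm and 7.16 degrees, less where a joint would pass 70% of its speed; a pose out of reach is approached as far as the arm can. A call with a gripper value outside its range is refused whole. The fingers move at their own pace and stop on an object; the grip force is fixed at half the most. Time passes only in rows, so rows that repeat a pose let the fingers close. It gives the time, the measured TCP pose, the force, the opening and the grip force at its end, in the units of the state.
- r.sense(): the state, without advancing time (a new reading comes with each control period).
- vision.capture(name): name is "scene" or "top"; returns (picture, depth): 400x640x3 uint8, red, green, blue; 400x640 float32, m along the optical axis (not along the pixel's ray), 0 where there is no reading.
- vision.camera_model(name): a dict with "vertical_fov" (degrees; the focal length in pixels is half the picture's height over the tangent of half this angle, whatever the lens; pixels are square), "cx", "cy" (the principal point, pixels), "extrinsics" (4x4, takes a point from camera to world coordinates). Camera axes: x right, y down, z forward; pixel columns grow to the right and rows downward; lengths in m; the calibration is good to about 2 mm. A picture is of the moment at which its call begins. camera_model takes no time and is no camera call.
- r.finish_job(): hands the job in; it is judged then, once.
Trained networks look in the newest picture that a camera, given by its name, has taken for a name from the list of things; names that differ only in an ending like _2 or _b are one class to them, and where a whole thing is asked for, a point or a joint stands for the part that bears it (a point fixed in the world has none). Each returns a list of dicts, best first, with "conf" (0 to 1); they miss things now and then, are a little off and sometimes report something else, mostly with a low value. They report only what shows in the picture. A call takes as long as a camera call.
- vision.find_in(camera, thing): "uv" ([column, row] in pixels, amid what is visible of it).
- vision.cut_out(camera, thing): "region" (400x640 bool, what is visible of it) and "uv" ([column, row] in pixels, amid what is visible of it).
The state is a dict: "time_s": time; "joints": joint angles; "joint_velocities": joint speeds; "effort": joint torques, N m; "tcp_pos": TCP position; "ee_rot": TCP orientation; "wrist_force": force on the tool from outside, world axes, zero at the start; "moment": the same for the moment, N m; "gripper_width": opening from 0.0 (shut) to 1.0 (fully open); "gripper_force": force on a finger pad.
Only numpy, scipy, OpenCV 4.12 (cv2) and the standard library are available. Lean on these libraries where they do the work, as an engineer would, in place of code of your own. Each camera call takes 0.05 s, during which the arm holds its last target. There are 200 camera calls.

## Task

Use the carton hook over the front lip to draw the carton of D-handles forward until it stands wholly clear of the rack, then pick out every bent or broken handle and leave them in the scrap tray, leaving the sound ones in the carton. Push the carton back squarely until all of it is under the rack's deck again, and lay the hook on the worktop in front of the rack, clear of the carton and tray. Leave the other things on the worktop where they are and keep the carton level.

Things in the scene. Friction and masses are not known exactly. Their poses are not given: they have to be found in the camera images.
- rack: Worktop wire rack, fixed: steel-wire deck 310 mm deep (x), 420 wide (y), 12 thick, on four 20 mm square posts at its corners, 160 mm clear beneath; the worktop is the bay's floor. Origin: centre of its footprint on the worktop. Open front at its -x (about world -y, the robot's right). 380 mm clear between posts. Boxes up to 95 mm tall stand on the deck's rear part.
- bay_front (a point): Middle of the rack's front edge, on the worktop (155 mm to -x from the rack's origin), same axes as the rack. A rear stop rail crosses the bay 300 mm behind it.
- carton: Open cardboard carton, loose, 218 mm deep (x), 256 wide (y), 65 tall, walls 6, floor 5 mm; origin centre of underside. Front wall at -x. Starts under the rack, lip 30 to 70 mm behind the deck's front edge, nearly square to it. Slides on the worktop, about 0.35 kg plus 60 g a handle: 2 to 10 N to drag. D-handles lie flat in it in one layer, 2 rows by 4 columns, bars along carton x.
- carton_lip (a point): Middle of the front wall's top edge, 65 mm up, half-way through its 6 mm thickness (106 mm to -x from the carton's origin); same axes as the carton.
- hook_grip (a point): Carton hook, loose, 0.24 kg: wooden grip 100 (x) x 28 (y) x 40 mm tall, flat bottom, with an 8 mm round shank to a flat blade turned down at its end. It stands upright on its grip on the worktop, blade down. Site on the grip's centre line, 24 mm above its underside; x points along the shank to the blade. It balances about 5 mm ahead of the point.
- hook_blade (a point): Middle of the lower edge of the hook's blade, on its inner (pulling) face, 155 mm ahead of and 22 mm below hook_grip; same axes. Steel blade 60 mm wide (y), 4 mm thick (ahead of the point), 34 mm tall. The shank's underside is 24 mm above the blade's lower edge.
- tray: Scrap tray, loose, 0.7 kg: grey plastic open tray 240 mm (x) x 170 mm (y) x 45 mm tall, walls and floor 4 mm; origin at the centre of its underside.
- sound1_mid (a point): A sound stainless-steel cupboard D-handle lying flat: a 12 mm round bar, 76 mm over all along its x axis, with two straight square posts 30 mm long at 64 mm centres, both square to the bar and pointing to its -y; 12 mm thick as it lies. The point is at the middle of the bar, half-way up (6 mm). May be absent (2 to 4 of the four sound ones are there).
- sound2_mid (a point): A sound stainless-steel cupboard D-handle lying flat: a 12 mm round bar, 76 mm over all along its x axis, with two straight square posts 30 mm long at 64 mm centres, both square to the bar and pointing to its -y; 12 mm thick as it lies. The point is at the middle of the bar, half-way up (6 mm). May be absent (2 to 4 of the four sound ones are there).
- sound3_mid (a point): A sound stainless-steel cupboard D-handle lying flat: a 12 mm round bar, 76 mm over all along its x axis, with two straight square posts 30 mm long at 64 mm centres, both square to the bar and pointing to its -y; 12 mm thick as it lies. The point is at the middle of the bar, half-way up (6 mm). May be absent (2 to 4 of the four sound ones are there).
- sound4_mid (a point): A sound stainless-steel cupboard D-handle lying flat: a 12 mm round bar, 76 mm over all along its x axis, with two straight square posts 30 mm long at 64 mm centres, both square to the bar and pointing to its -y; 12 mm thick as it lies. The point is at the middle of the bar, half-way up (6 mm). May be absent (2 to 4 of the four sound ones are there).
- bent1_mid (a point): A bent D-handle, spoilt: like the sound ones, but from 8 mm past its middle the bar is kinked sideways (to +y) by some 55 degrees and that end's post splays outwards with it, so it reaches from x = -38 to about +50 mm. The point is on the straight part of the bar (40 mm long), 6 mm up, where it can be gripped; x along the straight part. May be absent (2 to 4 of the four spoilt ones are there).
- bent2_mid (a point): A bent D-handle, spoilt: like the sound ones, but from 8 mm past its middle the bar is kinked sideways (to +y) by some 40 degrees and that end's post splays outwards with it, so it reaches from x = -38 to about +50 mm. The point is on the straight part of the bar (40 mm long), 6 mm up, where it can be gripped; x along the straight part. May be absent (2 to 4 of the four spoilt ones are there).
- broken1_mid (a point): A broken D-handle, spoilt: like the sound ones but the post at its +x end has snapped off, so it is L-shaped. Site at the middle of the bar, 6 mm up, x along the bar. May be absent (2 to 4 of the four spoilt ones are there).
- broken2_mid (a point): A broken D-handle, spoilt: like the sound ones but the post at its -x end has snapped off, so it is L-shaped. Site at the middle of the bar, 6 mm up, x along the bar. May be absent (2 to 4 of the four spoilt ones are there).
- mug_mid (a point): Bystander: White mug, 92 mm tall, 80 mm across; point at mid-height.
- jar_mid (a point): Bystander: Screw jar, 85 mm tall, 68 mm across; point at mid-height.
- tape_mid (a point): Bystander: Roll of masking tape lying flat, 100 mm across, 36 mm tall; point at its centre.
- measure_mid (a point): Bystander: Tape measure, 70 x 35 x 62 mm tall; point at its centre.
- level_mid (a point): Bystander: Spirit level standing on edge, 240 x 24 x 50 mm tall; point at its centre, x along it.
- driver_grip (a point): Bystander: a screwdriver lying on the worktop; point at its handle.

How it is judged:
By the outcome, as a careful person would: the job done as asked, in the order asked, and still so for the second after the job is handed in, with the robot touching nothing.
Of bent1, bent2, broken1, broken2 only 2 to 4 are there at a start; the rules pass over those that are not, and their reading is None.
Of sound1, sound2, sound3, sound4 only 2 to 4 are there at a start; the rules pass over those that are not, and their reading is None.
At some moment in a run one of carton, tray may be knocked a few centimetres aside while the robot is not near it.
It also fails if it takes over 210 s, if anything falls off the work surface, if the arm or the gripper's body presses on something with over 40 N, if the wrist force passes 120 N, or if a joint passes its speed limit or range.

## Working session

There is one attempt and no reset: what is moved stays moved. The work goes in short steps, Python scripts to look and compute and a shell command to move; the robot and the scene stay as the last step left them, time stands still between calls to the robot, and variables do not carry over. Pictures are saved under pics/ and viewed, at most 14 in all, crops included, and the job is handed in when it is done.

```bash
mkdir -p pics; ls
cat > h.py <<'E'
import numpy as np, cv2
from station import r, vision
def K(n):
    m=vision.camera_model(n); return 200/np.tan(np.radians(m["vertical_fov"]/2)),m["cx"],m["cy"],np.array(m["extrinsics"])
def cap(n,f=None):
    p,d=vision.capture(n)
    if f: cv2.imwrite("pics/"+f,p[:,:,::-1])
    return p,d
def cloud(n,d):
    f,cx,cy,T=K(n); v,u=np.mgrid[:400,:640]
    P=np.stack([(u-cx)/f*d,(v-cy)/f*d,d],-1)
    return P@T[:3,:3].T+T[:3,3]
def onplane(n,uv,z):
    f,cx,cy,T=K(n); q=T[:3,:3]@np.array([(uv[0]-cx)/f,(uv[1]-cy)/f,1]); o=T[:3,3]
    return o+q*(z-o[2])/q[2]
def proj(n,P):
    f,cx,cy,T=K(n); c=(np.atleast_2d(P)-T[:3,3])@T[:3,:3]; return np.c_[c[:,0]/c[:,2]*f+cx,c[:,1]/c[:,2]*f+cy]
E
python3 - <<'E'
from h import *
for n in ("scene","top"):
    p,d=cap(n,n+"0.png"); np.save(n+"0.npy",cloud(n,d)); print(n,K(n))
    for t in ["rack","carton","hook_grip","hook_blade","tray","mug_mid","jar_mid","tape_mid","measure_mid","level_mid","driver_grip"]:
        o=vision.find_in(n,t); C=cloud(n,d)
        print(t,[(np.round(x["uv"]),round(x["conf"],2),np.round(C[int(x["uv"][1]),int(x["uv"][0])],3)) for x in o[:2]])
s=r.sense();print(s)
E
```

```text
pics
scene (np.float64(432.7678343174318), 314.23937359221634, 198.44662685545634, array([[-0.96299758,  0.25725222, -0.08035517,  0.67593521],
       [ 0.26946847,  0.9138209 , -0.30383896,  0.3444023 ],
       [-0.00473301, -0.31424937, -0.94932867,  1.10747599],
       [ 0.        ,  0.        ,  0.        ,  1.        ]]))
rack [(array([420., 359.]), 0.84, array([0.451, 0.448, 0.004]))]
carton [(array([378., 338.]), 0.65, array([0.529, 0.374, 0.005]))]
hook_grip [(array([308., 146.]), 0.89, array([ 0.561, -0.149,  0.04 ]))]
hook_blade [(array([310., 146.]), 0.88, array([ 0.558, -0.148,  0.04 ]))]
tray [(array([316.,  61.]), 0.57, array([ 0.462, -0.431,  0.003]))]
mug_mid [(array([229., 179.]), 0.98, array([ 0.794, -0.13 ,  0.003])), (array([394., 362.]), 0.38, array([0.512, 0.438, 0.014]))]
jar_mid [(array([238.,  94.]), 0.94, array([ 0.711, -0.329,  0.08 ])), (array([381., 312.]), 0.32, array([0.506, 0.32 , 0.004]))]
tape_mid [(array([376., 108.]), 0.88, array([ 0.345, -0.218,  0.02 ]))]
measure_mid [(array([377., 151.]), 0.83, array([ 0.395, -0.072,  0.064]))]
level_mid [(array
[... 1578 characters left out ...]
4107856e+01, -1.48163565e+01]), 'joint_velocities': array([ 0.09405892,  0.10001486,  0.15698757, -0.0308834 , -0.03391032,
        0.04519705]), 'effort': array([-5.92492070e-04, -3.90476453e+01,  1.87626618e+01,  4.22462493e+00,
        1.55986380e-02, -1.37453492e-05]), 'tcp_pos': array([0.24266435, 0.57595864, 0.40474923]), 'ee_rot': array([[ 9.21530071e-01, -3.88307003e-01, -2.42456664e-06],
       [-3.88307003e-01, -9.21530071e-01,  1.21250788e-05],
       [-6.94256406e-06, -1.02321485e-05, -1.00000000e+00]]), 'wrist_force': array([ 0.57004596,  0.11227727, -0.48884731]), 'moment': array([-0.00933149, -0.01236851, -0.03622058]), 'gripper_force': 0.0, 'gripper_width': 0.997272679445013}
```

View pics/scene0.png

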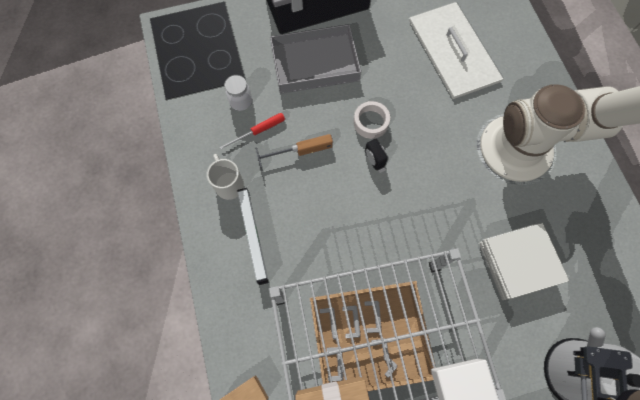

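View pics/top0.png

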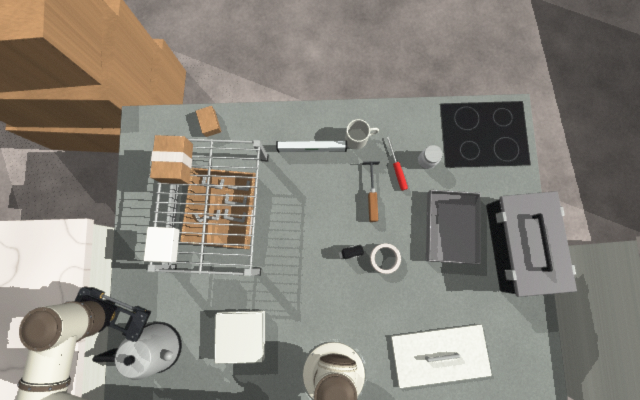

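The views show the rack at lower left of the top picture (front edge at column 258, rows 145–272), with the carton under it. The hook grip is at (373,207) with its blade at (368,163), and the tray is at (455,228). Next I'll measure them.

Run:
```python
from h import *
def rect(P):
    c,s,a=cv2.minAreaRect((P[:,:2]*1000).astype(np.float32)); return np.round(c,0),np.round(s,0),round(a,1)
for n in ("top","scene"):
    C=np.load(n+"0.npy"); z=C[...,2]
    def box(x0,x1,y0,y1,z0,z1):
        m=(C[...,0]>x0)&(C[...,0]<x1)&(C[...,1]>y0)&(C[...,1]<y1)&(z>z0)&(z<z1); return C[m]
    print(n)
    P=box(.3,.9,.2,.75,.15,.19); print("rack",rect(P))
    # front edge vs x
    for x in np.arange(.40,.84,.04):
        q=P[abs(P[:,0]-x)<.02]; 
        if len(q): print(round(x,2),np.round(np.percentile(q[:,1],[0,2]),3),end=" ")
    P=box(.38,.8,.25,.65,.052,.075); print("\ncarton",len(P),rect(P)) 
    P=box(.33,.62,-.6,-.3,.035,.055); print("tray",len(P),rect(P))
    vision.capture(n)
    for t in ("hook_grip","tray","driver_grip"):
        o=vision.cut_out(n,t)
        if o:
            Q=C[o[0]["region"]]; Q=Q[Q[:,2]>.012 if t=="hook_grip" else Q[:,2]>.004]; print(t,o[0]["conf"],len(Q),rect(Q),np.round(Q.min(0),3),np.round(Q.max(0),3))
            if t=="hook_grip":
                G=Q[(Q[:,2]>.034)]; print(" all>34",rect(G)); G=G[G[:,0]<.615]; print(" grip",rect(G)); 
                B=Q[Q[:,0]>.66]; print(" blade",len(B),rect(B))
```

```text
top
rack (array([528., 481.]), array([456., 539.]), 0.1)
0.4 [0.235 0.236] 0.44 [0.232 0.234] 0.48 [0.23  0.231] 0.52 [0.226 0.228] 0.56 [0.224 0.225] 0.6 [0.221 0.223] 0.64 [0.217 0.22 ] 0.68 [0.215 0.218] 0.72 [0.212 0.213] 0.76 [0.211 0.216] 
carton 770 (array([555., 397.]), array([278., 257.]), 83.3)
tray 622 (array([ 462., -454.]), array([238., 243.]), 84.6)
hook_grip 0.6 347 (array([ 511., -109.]), array([112., 397.]), 67.5) [ 0.349 -0.177  0.013] [0.702 0.019 1.386]
 all>34 (array([ 510., -109.]), array([111., 397.]), 67.2)
 grip (array([462., -97.]), array([ 72., 316.]), 56.9)
 blade 57 (array([ 698., -151.]), array([41., 32.]), 51.9)
tray 0.82 2511 (array([ 472., -254.]), array([544., 253.]), 89.3) [ 0.342 -0.527  0.004] [0.596 0.019 1.386]
driver_grip 0.47 205 (array([ 501., -145.]), array([ 84., 441.]), 53.6) [ 0.349 -0.277  0.005] [0.7   0.019 1.386]
scene
rack (array([544., 380.]), array([310., 421.]), 86.1)
0.4 [0.234 0.236] 0.44 [0.231 0.233] 0.48 [0.229 0.231] 0.52 [0.226 0.228] 0.56 [0.223 0.226] 0.6 [0.221 0.223] 0.64 [0.218 0.22 ] 0.68 [0.215 0.217] 0.72 [0.212 0.214] 0.76 [0.213 0.221] 
carton 998 (array([553., 389.]), array([261., 257.]), 83.2)
tray 998 (array([ 461., -461.]), array([258., 240.]), 84.3)
tray 0.94 3473 (array([505., -77.]), array([876., 242.]), 83.4) [ 0.34  -0.518  0.004] [0.676 0.344 1.107]
driver_grip 0.86 397 (array([729.,  23.]), array([623., 187.]), 82.7) [ 0.599 -0.275  0.005] [0.793 0.344 1.107]
```

Run:
```python
from h import *
def rect(P):
    c,s,a=cv2.minAreaRect((P[:,:2]*1000).astype(np.float32)); return np.round(c,0),np.round(s,0),round(a,1)
n=np.array([.067,.998]); n/=np.linalg.norm(n); w=np.array([-n[1],n[0]]); F=np.array([.5336,.2253])
for c in ("top","scene"):
    C=np.load(c+"0.npy").reshape(-1,3); C=C[(C[:,2]<.5)]
    L=np.c_[(C[:,:2]-F)@n,(C[:,:2]-F)@w]
    m=(abs(L[:,1])<.165)&(L[:,0]>.0)&(L[:,0]<.29)&(C[:,2]>.054)&(C[:,2]<.072)
    Q=L[m]; print(c,"rim",len(Q),Q.min(0).round(3),Q.max(0).round(3),rect(Q))
    for v in np.arange(-.14,.15,.04):
        q=Q[(abs(Q[:,1]-v)<.02)]
        if len(q): print("  v%.2f front %.3f"%(v,q[:,0].min()),end="")
    print()
    H=C[(C[:,0]>.5)&(C[:,0]<.73)&(C[:,1]>-.20)&(C[:,1]<-.1)&(C[:,2]>.013)&(C[:,2]<.06)]
    print("hook",len(H),rect(H)); G=H[H[:,2]>.035]; print(rect(G[G[:,0]<.62]),rect(H[H[:,0]>.68]), H[H[:,0]>.68][:,2].max())
    for x in np.arange(.5,.72,.02):
        q=H[abs(H[:,0]-x)<.01]
        if len(q): print("  x%.2f y%.3f..%.3f z%.3f"%(x,q[:,1].min(),q[:,1].max(),np.median(q[:,2])),end="")
    print()
```

```text
top rim 613 [ 0.029 -0.141] [0.261 0.125] (array([145.,  -8.]), array([257., 222.]), 87.2)
  v-0.14 front 0.029  v-0.10 front 0.030  v-0.06 front 0.031  v-0.02 front 0.033  v0.02 front 0.035  v0.06 front 0.038  v0.10 front 0.040  v0.14 front 0.041
hook 365 (array([ 602., -154.]), array([201.,  58.]), 0.4)
(array([ 557., -153.]), array([ 28., 111.]), 87.3) (array([ 691., -153.]), array([22., 58.]), 0.4) 0.04127046128573597
  x0.50 y-0.164..-0.139 z0.040  x0.52 y-0.166..-0.139 z0.041  x0.54 y-0.166..-0.139 z0.040  x0.56 y-0.168..-0.139 z0.039  x0.58 y-0.165..-0.139 z0.039  x0.60 y-0.165..-0.144 z0.039  x0.62 y-0.157..-0.150 z0.032  x0.64 y-0.155..-0.151 z0.033  x0.66 y-0.156..-0.152 z0.033  x0.68 y-0.157..-0.150 z0.033  x0.70 y-0.182..-0.124 z0.033
scene rim 987 [ 0.029 -0.138] [0.259 0.127] (array([144.,  -7.]), array([257., 220.]), 87.1)
  v-0.14 front 0.029  v-0.10 front 0.030  v-0.06 front 0.031  v-0.02 front 0.034  v0.02 front 0.035  v0.06 front 0.037  v0.10 front 0.039  v0.14 front 0.041
hook 596 (array([ 600., -155.]), array([200.,  59.]), 0.4)
(array([ 558., -153.]), array([115.,  29.]), 0.6) (array([ 691., -154.]), array([20., 59.]), 0.4) 0.03964819477251336
  x0.50 y-0.166..-0.138 z0.039  x0.52 y-0.168..-0.138 z0.039  x0.54 y-0.166..-0.139 z0.038  x0.56 y-0.168..-0.137 z0.038  x0.58 y-0.166..-0.137 z0.039  x0.60 y-0.164..-0.142 z0.037  x0.62 y-0.159..-0.149 z0.032  x0.64 y-0.158..-0.149 z0.032  x0.66 y-0.158..-0.149 z0.034  x0.68 y-0.159..-0.149 z0.033  x0.70 y-0.184..-0.124 z0.035
```

```bash
cat > plan.py <<'E'
import sys; from h import *
from scipy.spatial.transform import Rotation as R
def plan(x,y,z,yaw):
    "shift/turn (tool axes, mm/deg) from now to grasp point x,y,z (m), tool down, tool-x heading yaw"
    s=r.sense(); E=s["ee_rot"]; a=np.radians(yaw); c,q=np.cos(a),np.sin(a)
    T=np.array([[c,q,0],[q,-c,0],[0,0,-1.]]); d=E.T@(np.array([x,y,z+.164])-s["tcp_pos"])*1000
    rv=np.degrees(R.from_matrix(E.T@T).as_rotvec()); print("shift",d.round(1),"turn",rv.round(1),"rows>=",round(max(np.linalg.norm(d)/41.7,np.linalg.norm(rv)/7.16),1))
def st():
    s=r.sense(); print("t%.1f"%s["time_s"],"grasp",(s["tcp_pos"]-[0,0,.164]).round(4),"yaw",np.degrees(np.arctan2(s["ee_rot"][1,0],s["ee_rot"][0,0])).round(1),"F",s["wrist_force"].round(1),"g",round(s["gripper_width"],3),round(float(s["gripper_force"]),1),"j",s["joints"].round(0))
if __name__=="__main__":
    st()
    if len(sys.argv)>4: plan(*map(float,sys.argv[1:5]))
E
python3 - <<'E'
from h import *
for c in ("top","scene"):
    C=np.load(c+"0.npy").reshape(-1,3)
    for nm,b in dict(measure=(.33,.46,-.16,.0,.03,.08),tape=(.25,.42,-.30,-.16,.015,.05),level=(.70,.82,-.12,.2,.03,.06),driver=(.58,.75,-.30,-.185,.008,.04)).items():
        Q=C[(C[:,0]>b[0])&(C[:,0]<b[1])&(C[:,1]>b[2])&(C[:,1]<b[3])&(C[:,2]>b[4])&(C[:,2]<b[5])]
        print(c,nm,Q.min(0).round(3),Q.max(0).round(3))
    Q=C[(C[:,0]>.3)&(C[:,0]<.65)&(C[:,1]>-.57)&(C[:,1]<-.28)&(C[:,2]>.038)&(C[:,2]<.05)]; print("tray",Q.min(0).round(3),Q.max(0).round(3))
E
python3 -m creep '[[1,0,0,-40,0,0,0],[1,0,0,-80,0,0,0],[1,0,0,-120,0,0,0],[1,0,0,-150,0,0,0],[1,0,0,-150,0,0,7],[1,0,0,-150,0,0,14],[1,0,0,-150,0,0,21],[1,0,0,-150,0,0,28]]'; python3 plan.py .547 -.153 .3 -180
```

```text
top measure [ 0.332 -0.16   0.031] [ 0.412 -0.041  0.07 ]
top tape [ 0.318 -0.235  0.016] [ 0.417 -0.162  0.044]
top level [ 0.747 -0.12   0.03 ] [0.82  0.175 0.059]
top driver [ 0.602 -0.277  0.008] [ 0.748 -0.229  0.032]
tray [ 0.301 -0.562  0.038] [ 0.592 -0.326  0.05 ]
scene measure [ 0.33  -0.159  0.03 ] [ 0.414 -0.039  0.067]
scene tape [ 0.316 -0.234  0.016] [ 0.416 -0.16   0.043]
scene level [ 0.748 -0.11   0.03 ] [0.82  0.175 0.06 ]
scene driver [ 0.599 -0.275  0.009] [ 0.75  -0.229  0.031]
tray [ 0.303 -0.569  0.038] [ 0.592 -0.324  0.05 ]
time_s: 2.27
tcp_pos: [0.2427, 0.5758, 0.5549]
ee_rot: [[0.627, -0.779, -0.0], [-0.779, -0.627, 0.0], [-0.0, -0.0, -1.0]]
wrist_force: [0.2, -0.5, 0.3]
gripper_width: 0.997
gripper_force: 0.0
t2.3 grasp [0.2427 0.5758 0.3909] yaw -51.2 F [ 0.2 -0.5  0.3] g 0.997 0.0 j [ 82.  19.  17.  -0. -88. -43.]
shift [758.7 219.5  90.6] turn [  0.    0.  128.8] rows>= 19.1
```

```bash
python3 -m creep '[[1,39,11,0,0,0,7],[1,78,22,0,0,0,14],[1,117,33,0,0,0,21],[1,156,44,0,0,0,28],[1,195,55,0,0,0,35],[1,234,66,0,0,0,42],[1,273,77,0,0,0,49],[1,312,88,0,0,0,56]]' >/dev/null; python3 plan.py .547 -.153 .3 -180
```

```text
t2.9 grasp [0.3715 0.2763 0.3911] yaw -107.2 F [1.5 0.2 0.7] g 0.999 0.0 j [ 57.   2.  -5.   0. -84. -74.]
shift [ 358.5 -294.3   90.9] turn [ 0.   0.1 72.8] rows>= 11.3
```

Run:
```python
from h import *
s=r.sense(); print(s["joint_velocities"].round(0))
```

```text
[-52. -14. -14.   0.   1. -32.]
```

```bash
python3 -m creep '[[1,31,-25,5,0,0,7],[1,62,-50,10,0,0,14],[1,93,-75,15,0,0,21],[1,124,-100,20,0,0,28],[1,155,-125,25,0,0,35],[1,186,-150,30,0,0,42],[1,217,-175,35,0,0,49],[1,248,-200,40,0,0,56]]' >/dev/null; python3 plan.py .547 -.153 .12 -180
```

```text
t3.6 grasp [ 0.491 -0.019  0.351] yaw -163.2 F [ 0.5 -0.3 -0.4] g 0.999 0.0 j [ 17.   5.  -6.   0. -78. -90.]
shift [ -14.6 -144.5  231. ] turn [ 0.   0.1 16.8] rows>= 6.5
```

```bash
python3 -m creep '[[1,-3,-36,38,0,0,6],[1,-6,-72,76,0,0,12],[1,-9,-108,114,0,0,16.8],[1,-14.6,-144.5,150,0,0,16.8],[1,-14.6,-144.5,190,0,0,16.8],[1,-14.6,-144.5,231,0,0,16.8],[1,-14.6,-144.5,231,0,0,16.8]]' >/dev/null; python3 plan.py .547 -.153 .024 -180
python3 - <<'E'
from h import *
p,d=cap("scene"); cv2.imwrite("pics/a1.png",cv2.resize(p[80:260,180:440,::-1],None,fx=3,fy=3))
E
```

```text
t4.2 grasp [ 0.5469 -0.152   0.1167] yaw -179.8 F [-0.2  0.3 -0.1] g 0.997 0.0 j [  1.  23. -17.  -0. -50. -91.]
shift [-0.3 -1.1 92.7] turn [ 0.  -0.1  0.2] rows>= 2.2
```

View pics/a1.png

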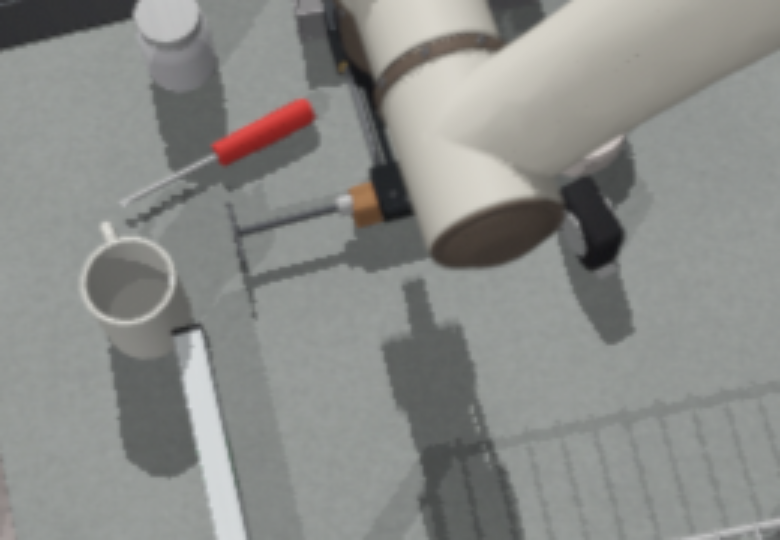

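The gripper is centred over the wooden grip: jaws around (385,195) in the crop, shank and blade to the left at (235,260). I'll grasp it.

```bash
python3 -m creep '[[1,0,0,40,0,0,0],[1,0,0,70,0,0,0],[1,0,0,93,0,0,0],[1,0,0,93,0,0,0],[-1,0,0,93,0,0,0],[-1,0,0,93,0,0,0],[-1,0,0,93,0,0,0],[-1,0,0,93,0,0,0]]' >/dev/null;python3 -m creep '[[-1,0,0,0,0,0,0],[-1,0,0,0,0,0,0],[-1,0,0,-20,0,0,0],[-1,0,0,-50,0,0,0],[-1,0,0,-86,0,0,0],[-1,0,0,-86,0,0,0]]'; python3 plan.py .547 -.153 .11 -96.7
python3 - <<'E'
from h import *
for n in ("scene","top"):
    p,d=cap(n); C=cloud(n,d).reshape(-1,3)
    H=C[(C[:,0]>.61)&(C[:,0]<.74)&(C[:,1]>-.21)&(C[:,1]<-.09)&(C[:,2]>.07)&(C[:,2]<.16)]
    for x in np.arange(.62,.73,.01):
        q=H[abs(H[:,0]-x)<.005]
        if len(q): print("x%.2f y%.3f..%.3f z%.3f %.3f"%(x,q[:,1].min(),q[:,1].max(),np.median(q[:,2]),q[:,2].max()))
E
```

```text
time_s: 5.4
tcp_pos: [0.5497, -0.1509, 0.2842]
ee_rot: [[-1.0, -0.008, 0.014], [-0.008, 1.0, -0.002], [-0.014, -0.002, -1.0]]
wrist_force: [0.7, 0.7, 0.3]
gripper_width: 0.325
gripper_force: 0.0
t5.4 grasp [ 0.5497 -0.1509  0.1202] yaw -179.5 F [0.7 0.7 0.3] g 0.325 0.0 j [  1.  23. -17.   0. -49. -91.]
shift [ 2.9 -2.  10.1] turn [ -0.7   0.6 -82.8] rows>= 11.6
```

```bash
python3 -m creep '[[-1,0,0,0,0,0,0],[-1,0,0,0,0,0,0]]'
python3 - <<'E'
from h import *
p,d=cap("scene"); cv2.imwrite("pics/a2.png",cv2.resize(p[80:260,180:440,::-1],None,fx=3,fy=3))
C=cloud("scene",d).reshape(-1,3)
H=C[(C[:,0]>.61)&(C[:,0]<.74)&(C[:,1]>-.21)&(C[:,1]<-.09)&(C[:,2]>.012)&(C[:,2]<.16)]
print(H.min(0),H.max(0),len(H))
E
```

```text
time_s: 5.67
tcp_pos: [0.5469, -0.1506, 0.2757]
ee_rot: [[-1.0, -0.006, -0.002], [-0.006, 1.0, 0.0], [0.002, 0.0, -1.0]]
wrist_force: [0.3, 0.4, 0.2]
gripper_width: 0.081
gripper_force: 0.0
[ 0.61023695 -0.18270018  0.01519583] [ 0.70057511 -0.12419935  0.03910238] 131
```

View pics/a2.png

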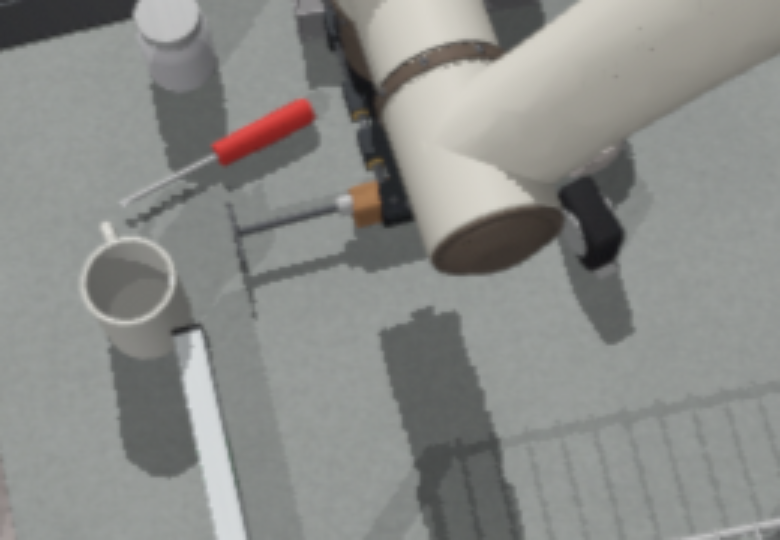

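The fingers close slowly, so I lifted before they had gripped; the hook hasn't moved. I'll retry with a longer close.

```bash
python3 -m creep '[[0.3,0,0,0,0,0,0],[0.3,0,-2,0,0,0,0],[0.3,0,-2,0,0,0,0],[0.3,0,-2,0,0,0,0],[0.3,0,-2,0,0,0,0],[0.3,0,-2,0,0,0,0],[0.3,0,-2,0,0,0,0],[0.3,0,-2,0,0,0,0]]'; python3 plan.py .547 -.153 .024 -180
```

```text
time_s: 6.38
tcp_pos: [0.5475, -0.1527, 0.2768]
ee_rot: [[-1.0, -0.006, 0.0], [-0.006, 1.0, -0.0], [-0.0, -0.0, -1.0]]
wrist_force: [-0.6, 0.0, -0.1]
gripper_width: 0.574
gripper_force: 0.0
t6.4 grasp [ 0.5475 -0.1527  0.1128] yaw -179.6 F [-0.6  0.  -0.1] g 0.574 0.0 j [  1.  24. -17.   0. -49. -90.]
shift [ 0.5 -0.3 88.8] turn [-0.   0.   0.4] rows>= 2.1
```

```bash
python3 -m creep '[[0.3,0,0,35,0,0,0],[0.3,0,0,65,0,0,0],[0.3,0,0,88,0,0,0],[0.3,0,0,88,0,0,0],[0.3,0,0,88,0,0,0],[-1,0,0,88,0,0,0],[-1,0,0,88,0,0,0],[-1,0,0,88,0,0,0]]';python3 -m creep '[[-1,0,0,0,0,0,0],[-1,0,0,0,0,0,0],[-1,0,0,0,0,0,0],[-1,0,0,0,0,0,0],[-1,0,0,0,0,0,0],[-1,0,0,0,0,0,0]]'; python3 plan.py .547 -.153 .11 -96.7
```

```text
time_s: 7.05
tcp_pos: [0.5481, -0.1527, 0.1905]
ee_rot: [[-1.0, -0.006, 0.003], [-0.006, 1.0, -0.0], [-0.003, -0.0, -1.0]]
wrist_force: [0.2, 0.2, -0.1]
gripper_width: 0.504
gripper_force: 0.0
time_s: 7.55
tcp_pos: [0.5478, -0.1527, 0.1896]
ee_rot: [[-1.0, -0.006, 0.001], [-0.006, 1.0, -0.0], [-0.001, -0.0, -1.0]]
wrist_force: [-1.0, 1.2, 6.6]
gripper_width: 0.323
gripper_force: 30.0
t7.5 grasp [ 0.5478 -0.1527  0.0256] yaw -179.6 F [-1.   1.2  6.6] g 0.323 30.0 j [  1.  31. -22.   0. -38. -90.]
shift [  0.7  -0.3 -84.4] turn [ -0.1   0.  -82.9] rows>= 11.6
```

```bash
python3 -m creep '[[-1,0,0,-20,0,0,0],[-1,0,0,-45,0,0,0],[-1,0,0,-70,0,0,0],[-1,0,0,-85,0,0,0],[-1,0,0,-85,0,0,0],[-1,0,0,-85,0,0,0],[-1,0,0,-85,0,0,0]]';  python3 - <<'E'
from h import *
for n in ("scene","top"):
    p,d=cap(n); C=cloud(n,d).reshape(-1,3)
    H=C[(C[:,0]>.61)&(C[:,0]<.74)&(C[:,1]>-.21)&(C[:,1]<-.09)&(C[:,2]>.07)&(C[:,2]<.16)]
    for x in np.arange(.62,.73,.01):
        q=H[abs(H[:,0]-x)<.005]
        if len(q): print("x%.2f y%.3f..%.3f z%.3f %.3f"%(x,q[:,1].min(),q[:,1].max(),np.median(q[:,2]),q[:,2].max()))
    q=H[H[:,2]<.112] if n=="scene" else H; print("max x",H[:,0].max(), H[:,2].min())
E
python3 plan.py .547 -.153 .11 -96.7
```

```text
time_s: 8.13
tcp_pos: [0.5466, -0.1525, 0.2719]
ee_rot: [[-1.0, -0.005, -0.004], [-0.005, 1.0, 0.001], [0.004, 0.001, -1.0]]
wrist_force: [0.3, -0.6, -3.1]
gripper_width: 0.318
gripper_force: 30.0
x0.62 y-0.156..-0.148 z0.115 0.118
x0.63 y-0.157..-0.148 z0.114 0.115
x0.64 y-0.157..-0.149 z0.113 0.117
x0.65 y-0.158..-0.149 z0.114 0.118
x0.66 y-0.154..-0.149 z0.114 0.118
x0.67 y-0.156..-0.148 z0.115 0.117
x0.68 y-0.155..-0.148 z0.116 0.117
x0.69 y-0.179..-0.122 z0.113 0.118
x0.70 y-0.181..-0.122 z0.117 0.122
max x 0.69904090459431 0.08267553714406994
x0.66 y-0.156..-0.149 z0.112 0.119
x0.67 y-0.157..-0.150 z0.114 0.118
x0.68 y-0.153..-0.150 z0.117 0.120
x0.69 y-0.165..-0.143 z0.113 0.116
x0.70 y-0.181..-0.123 z0.109 0.122
max x 0.7010871968500482 0.08254959656747052
t8.2 grasp [ 0.5468 -0.1526  0.1077] yaw -179.7 F [ 0.2 -0.7 -3.1] g 0.318 30.0 j [  1.  24. -18.  -0. -49. -90.]
shift [-0.2 -0.4 -2.3] turn [  0.2  -0.2 -83. ] rows>= 11.6
```

```bash
python3 -m creep '[[-1,5,20,-2,0,0,-7],[-1,10,40,-2,0,0,-14],[-1,15,60,-2,0,0,-21],[-1,20,80,-2,0,0,-28],[-1,25,100,-2,0,0,-35],[-1,30,120,-2,0,0,-42],[-1,35,140,-2,0,0,-49],[-1,39,153,-2,0,0,-56]]' >/dev/null; python3 plan.py .5075 0 .11 -96.7; python3 plan.py .5227 .1296 .11 -96.7
```

```text
t8.9 grasp [0.5069 0.0014 0.1105] yaw -123.3 F [-0.5 -0.  -3.5] g 0.319 30.0 j [ 19.  19. -26.  -0. -45. -52.]
shift [ 0.9 -1.3  0.5] turn [  0.1  -0.1 -26.6] rows>= 3.7
t8.9 grasp [0.5069 0.0014 0.1105] yaw -123.3 F [-0.5 -0.  -3.5] g 0.319 30.0 j [ 19.  19. -26.  -0. -45. -52.]
shift [-115.8   57.1    0.4] turn [  0.1  -0.1 -26.6] rows>= 3.7
```

```bash
python3 -m creep '[[-1,0,0,0,0,0,-7],[-1,0,0,0,0,0,-14],[-1,0,0,0,0,0,-21],[-1,0,0,0,0,0,-26.6],[-1,0,0,0,0,0,-26.6],[-1,0,0,0,0,0,-26.6]]' >/dev/null; python3 plan.py .5227 .1296 .11 -96.7
python3 - <<'E'
from h import *
p,d=cap("scene","b1.png"); C=cloud("scene",d).reshape(-1,3)
H=C[(C[:,1]>.07)&(C[:,1]<.2)&(C[:,0]>.44)&(C[:,0]<.62)&(C[:,2]>.07)&(C[:,2]<.145)]
print(H.min(0),H.max(0))
n=np.array([.067,.998]); n/=np.linalg.norm(n); w=np.array([-n[1],n[0]]); F=np.array([.5336,.2253])
L=np.c_[(C[:,:2]-F)@n,(C[:,:2]-F)@w]
m=(abs(L[:,1])<.165)&(L[:,0]>.0)&(L[:,0]<.29)&(C[:,2]>.054)&(C[:,2]<.072); Q=L[m]
print(Q.min(0),Q.max(0))
E
```

```text
t9.4 grasp [5.074e-01 1.000e-04 1.108e-01] yaw -97.2 F [ 0.2 -0.7 -2.3] g 0.319 30.0 j [ 18.  19. -26.  -0. -45. -26.]
shift [-130.4    1.     0.7] turn [ 0.1 -0.  -0.5] rows>= 3.1
[0.49619404 0.07001591 0.08489144] [0.55532274 0.15576546 0.12643159]
[ 0.02948623 -0.13806111] [0.25920279 0.12674367]
```

View pics/b1.png

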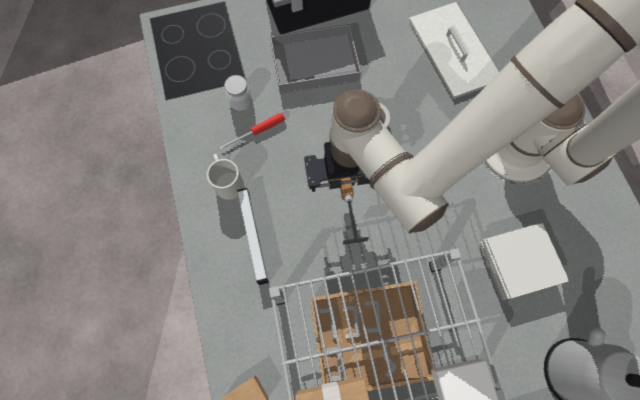

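The hook points into the bay, with its blade at (355,240) in front of the deck edge, and the carton is undisturbed. I'll enter over the lip and lower.

```bash
python3 -m creep '[[-1,-25,0,0,0,0,-0.5],[-1,-50,0,0,0,0,-0.5],[-1,-75,0,0,0,0,-0.5],[-1,-100,0,0,0,0,-0.5],[-1,-120,0,0,0,0,-0.5],[-1,-130,1,0,0,0,-0.5],[-1,-130,1,0,0,0,-0.5]]' ; python3 -m creep '[[-1,0,0,15,0,0,0],[-1,0,0,30,0,0,0],[-1,0,0,40,0,0,0],[-1,0,0,40,0,0,0],[-1,0,0,40,0,0,0]]'; python3 plan.py .5227 .1296 .07 -96.7
```

```text
time_s: 10.03
tcp_pos: [0.5227, 0.1309, 0.2754]
ee_rot: [[-0.113, -0.994, 0.0], [-0.994, 0.113, 0.0], [-0.0, -0.0, -1.0]]
wrist_force: [-0.5, -0.7, -2.7]
gripper_width: 0.318
gripper_force: 30.0
time_s: 10.45
tcp_pos: [0.5224, 0.1286, 0.2353]
ee_rot: [[-0.115, -0.993, -0.001], [-0.993, 0.115, -0.001], [0.001, 0.001, -1.0]]
wrist_force: [0.5, -0.3, -2.9]
gripper_width: 0.317
gripper_force: 30.0
t10.4 grasp [0.5224 0.1286 0.0713] yaw -96.6 F [ 0.5 -0.3 -2.9] g 0.317 30.0 j [ 31.  24. -24.   0. -42. -38.]
shift [-1.1 -0.1  1.3] turn [ 0.1 -0.1  0.1] rows>= 0.0
```

```bash
python3 -m creep '[[-1,5,0,0,0,0,0],[-1,10,-1,0,0,0,0],[-1,16,-2,0,0,0,0],[-1,24,-3,0,0,0,0],[-1,33,-4,0,0,0,0],[-1,42,-5,0,0,0,0],[-1,51,-6,0,0,0,0],[-1,60,-7,0,0,0,0]]'
python3 - <<'E'
from h import *
from plan import st
p,d=cap("scene"); C=cloud("scene",d).reshape(-1,3); st()
n=np.array([.067,.998]); n/=np.linalg.norm(n); w=np.array([-n[1],n[0]]); F=np.array([.5336,.2253])
L=np.c_[(C[:,:2]-F)@n,(C[:,:2]-F)@w]
m=(abs(L[:,1])<.165)&(L[:,0]>-.05)&(L[:,0]<.29)&(C[:,2]>.054)&(C[:,2]<.072); Q=L[m]
for v in np.arange(-.14,.15,.04):
    q=Q[(abs(Q[:,1]-v)<.02)]
    if len(q): print("  v%.2f front %.3f"%(v,q[:,0].min()),end="")
E
```

```text
time_s: 11.12
tcp_pos: [0.5228, 0.068, 0.2361]
ee_rot: [[-0.114, -0.993, 0.001], [-0.993, 0.114, 0.001], [-0.001, -0.001, -1.0]]
wrist_force: [-0.3, 4.9, -2.3]
gripper_width: 0.321
gripper_force: 30.0
t11.2 grasp [0.5223 0.0666 0.0719] yaw -96.6 F [ 0.1 -1.5 -2.8] g 0.317 30.0 j [ 25.  24. -26.   0. -41. -32.]
  v-0.14 front -0.021  v-0.10 front -0.020  v-0.06 front -0.018  v-0.02 front -0.017  v0.02 front -0.014  v0.06 front -0.005  v0.10 front -0.004  v0.14 front -0.002
```

```bash
python3 -m creep '[[-1,10,-1,0,0,0,0],[-1,22,-2.5,0,0,0,0],[-1,38,-4.5,0,0,0,-0.5],[-1,54,-6.5,0,0,0,-1],[-1,70,-8,0,0,0,-1.5],[-1,88,-10,0,0,0,-2],[-1,106,-12,0,0,0,-2.5],[-1,122,-14,0,0,0,-3]]'; python3 -m creep '[[-1,18,-1,0,0,0,0],[-1,36,-2,0,0,0,0],[-1,54,-4,0,0,0,0],[-1,70,-5,0,0,0,0],[-1,85,-6,0,0,0,0],[-1,95,-7,0,0,0,0],[-1,100,-8,0,0,0,0],[-1,100,-8,0,0,0,0]]'
cat >> h.py <<'E'
n_=np.array([.067,.998]); n_/=np.linalg.norm(n_); w_=np.array([-n_[1],n_[0]]); F_=np.array([.5336,.2253])
def carton(s0=-.3,s1=.29,cams=("scene","top")):
    for c in cams:
        p,d=cap(c); C=cloud(c,d).reshape(-1,3); L=np.c_[(C[:,:2]-F_)@n_,(C[:,:2]-F_)@w_]
        m=(abs(L[:,1])<.17)&(L[:,0]>s0)&(L[:,0]<s1)&(C[:,2]>.054)&(C[:,2]<.072); Q=L[m]
        print(c,"rack-frame rect",cv2.minAreaRect((Q*1000).astype(np.float32)),Q.min(0).round(3),Q.max(0).round(3))
        print(" front",[(round(v,2),round(Q[abs(Q[:,1]-v)<.02][:,0].min(),3)) for v in np.arange(-.12,.14,.04) if (abs(Q[:,1]-v)<.02).any()])
E
python3 - <<'E'
from h import *
from plan import st
st(); carton(-.27,.06)
E
```

```text
time_s: 11.83
tcp_pos: [0.5222, -0.0554, 0.2356]
ee_rot: [[-0.063, -0.998, -0.001], [-0.998, 0.063, 0.0], [-0.0, 0.001, -1.0]]
wrist_force: [0.2, 4.6, -2.1]
gripper_width: 0.321
gripper_force: 30.0
time_s: 12.5
tcp_pos: [0.524, -0.1555, 0.2354]
ee_rot: [[-0.064, -0.998, -0.002], [-0.998, 0.064, -0.001], [0.001, 0.002, -1.0]]
wrist_force: [-0.2, 0.4, -3.2]
gripper_width: 0.315
gripper_force: 30.0
t12.5 grasp [ 0.524  -0.1555  0.0714] yaw -93.6 F [-0.2  0.4 -3.2] g 0.315 30.0 j [  0.  25. -23.   0. -42.  -4.]
scene rack-frame rect ((-129.3824462890625, -11.902801513671875), (221.3636474609375, 257.1549377441406), 0.08388136327266693) [-0.24 -0.14] [-0.019  0.117]
 front [(np.float64(-0.12), np.float64(-0.239)), (np.float64(-0.08), np.float64(-0.24)), (np.float64(-0.04), np.float64(-0.24)), (np.float64(0.0), np.float64(-0.239)), (np.float64(0.04), np.float64(-0.239)), (np.float64(0.08), np.float64(-0.239)), (np.float64(0.12), np.float64(-0.238))]
top rack-frame rect ((-127.8917236328125, -13.104339599609375), (219.14906311035156, 257.04583740234375), 0.21249248087406158) [-0.237 -0.142] [-0.018  0.116]
 front [(np.float64(-0.12), np.float64(-0.237)), (np.float64(-0.08), np.float64(-0.027)), (np.float64(-0.04), np.float64(-0.027)), (np.float64(0.0), np.float64(-0.027)), (np.float64(0.04), np.float64(-0.027)), (np.float64(0.08), np.float64(-0.027)), (np.float64(0.12), np.float64(-0.169))]
```

```bash
python3 -m creep '[[-1,-6,0,0,0,0,0],[-1,-6,0,-20,0,0,0],[-1,-6,0,-42,0,0,0],[-1,-6,0,-42,0,0,0],[-1,15,4,-42,0,0,0],[-1,35,8,-42,0,0,0],[-1,50,8,-42,0,0,0],[-1,50,8,-42,0,0,0]]'; python3 -m creep '[[-1,0,0,30,0,0,0],[-1,0,0,60,0,0,0],[-1,0,0,80,0,0,0],[-1,0,0,88,0,0,0],[-1,0,0,88,0,0,0]]'; python3 plan.py
```

```text
time_s: 13.27
tcp_pos: [0.5129, -0.2048, 0.2771]
ee_rot: [[-0.064, -0.998, -0.001], [-0.998, 0.064, -0.0], [0.0, 0.001, -1.0]]
wrist_force: [0.4, -0.8, -3.1]
gripper_width: 0.321
gripper_force: 30.0
time_s: 13.68
tcp_pos: [0.5132, -0.2028, 0.1891]
ee_rot: [[-0.061, -0.998, -0.003], [-0.998, 0.061, -0.0], [0.0, 0.003, -1.0]]
wrist_force: [0.0, -0.2, -1.4]
gripper_width: 0.319
gripper_force: 29.9
t13.7 grasp [ 0.5132 -0.2028  0.0251] yaw -93.5 F [ 0.  -0.2 -1.4] g 0.319 29.9 j [ -5.  29. -24.   0. -37.   1.]
```

```bash
python3 -m creep '[[0.3,0,0,0,0,0,0],[0.3,0,0,0,0,0,0],[0.3,0,0,0,0,0,0],[0.3,0,0,0,0,0,0],[0.3,0,0,0,0,0,0],[0.3,0,0,-30,0,0,0],[0.3,0,0,-70,0,0,0],[0.3,0,0,-110,0,0,0]]'; python3 -m creep '[[0.3,0,0,-30,0,0,0],[0.3,0,0,-60,0,0,0],[0.3,30,0,-60,0,0,0],[0.3,60,0,-60,0,0,0],[0.3,60,0,-60,0,0,0]]' >/dev/null
python3 - <<'E'
from h import *
from plan import st
st()
for n in ("scene","top"):
    p,d=cap(n); C=cloud(n,d); np.savez(n+"1.npz",p=p,C=C)
    # rectified crop of carton floor at z=.017 : 0.5mm/px
    xs=np.linspace(.66,.40,520); ys=np.linspace(.22,-.03,500)
    X,Y=np.meshgrid(xs,ys); # image: col -> -x , row -> -y : rack (deep) at the top
    uv=proj(n,np.c_[X.ravel(),Y.ravel(),np.full(X.size,.017)]).astype(np.float32).reshape(500,520,2)
    im=cv2.remap(p,uv[...,0],uv[...,1],cv2.INTER_CUBIC); cv2.imwrite("pics/c_%s.png"%n,im[:,:,::-1])
    for t in ["sound1_mid","bent1_mid","bent2_mid","broken1_mid","broken2_mid","hook_grip"]:
        for x in vision.find_in(n,t):
            if x["conf"]>.2: P=onplane(n,x["uv"],.014); print(n,t,round(x["conf"],2),P[:2].round(3),"crop",((.66-P[0])*2000).round(),((.22-P[1])*2000).round())
a=cv2.imread("pics/c_scene.png");b=cv2.imread("pics/c_top.png"); cv2.imwrite("pics/c2.png",cv2.resize(np.hstack([a,b]),(800,385)))
E
```

```text
time_s: 14.35
tcp_pos: [0.513, -0.2037, 0.3003]
ee_rot: [[-0.062, -0.998, -0.003], [-0.998, 0.062, 0.0], [0.0, 0.003, -1.0]]
wrist_force: [0.9, 0.3, 0.6]
gripper_width: 0.643
gripper_force: 0.0
t14.8 grasp [ 0.5093 -0.2665  0.1967] yaw -93.7 F [-0.2  0.3 -0.5] g 0.649 0.0 j [-11.  19. -11.   0. -60.   8.]
scene bent2_mid 0.75 [0.502 0.149] crop 315.0 143.0
scene bent2_mid 0.7 [ 0.799 -0.122] crop -278.0 685.0
scene broken1_mid 0.71 [0.62  0.037] crop 80.0 366.0
scene hook_grip 0.84 [ 0.514 -0.18 ] crop 292.0 799.0
top bent1_mid 0.59 [ 0.713 -0.377] crop -106.0 1194.0
top bent2_mid 0.54 [0.51  0.142] crop 300.0 156.0
top broken1_mid 0.66 [0.625 0.036] crop 69.0 368.0
top hook_grip 0.56 [ 0.507 -0.244] crop 306.0 927.0
```

View pics/c_scene.png

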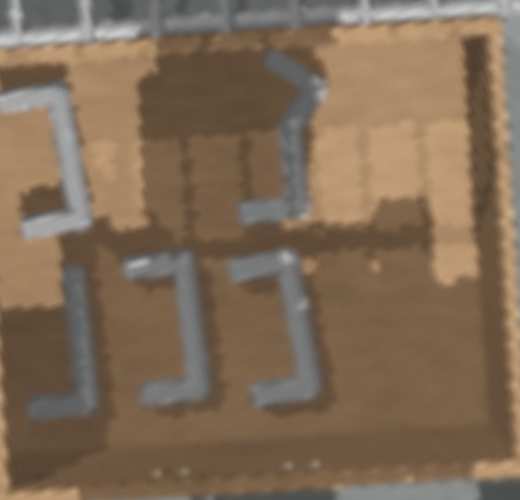

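The crop shows five handles. Sound ones are at (65,160), (190,325) and (300,325). The spoilt ones are a bent handle at (295,150) and an L-shaped broken one at (80,340), which agrees with the networks. I'll get the tray pose and go to the bent one.

```bash
cat >> h.py <<'E'
def tray(c="scene"):
    p,d=cap(c); C=cloud(c,d); o=vision.cut_out(c,"tray")
    if not o: print("no tray"); return
    Q=C[o[0]["region"]]; Q=Q[(Q[:,2]>.035)&(Q[:,2]<.055)&(Q[:,0]<.7)]; print("tray",o[0]["conf"],cv2.minAreaRect((Q[:,:2]*1000).astype(np.float32)),Q.min(0).round(3),Q.max(0).round(3))
E
python3 - <<'E'
from h import *
tray("scene"); tray("top")
E
python3 plan.py .5125 .1375 .15 -94
```

```text
tray 0.86 ((466.11151123046875, -420.83935546875), (172.07015991210938, 237.01968383789062), 84.7893295288086) [ 0.355 -0.515  0.035] [ 0.591 -0.325  0.049]
tray 0.64 ((466.3646240234375, -421.1893615722656), (173.0443572998047, 239.65374755859375), 84.7249526977539) [ 0.342 -0.518  0.035] [ 0.58  -0.326  0.051]
t15.7 grasp [ 0.5097 -0.2635  0.1958] yaw -93.5 F [0.4 0.1 0.1] g 0.65 0.0 j [-11.  19. -11.  -0. -60.   8.]
shift [-400.4   22.    45.8] turn [-0.   0.   0.5] rows>= 9.7
```

```bash
python3 -m creep '[[-0.3,-40,3,0,0,0,0],[-0.3,-80,6,0,0,0,0],[-0.3,-120,9,0,0,0,0],[-0.3,-160,11,0,0,0,0],[-0.3,-200,13,0,0,0,0],[-0.3,-240,15,0,0,0,0],[-0.3,-280,17,0,0,0,0],[-0.3,-320,20,0,0,0,0]]' >/dev/null; python3 -m creep '[[-0.3,-35,1,20,0,0,0],[-0.3,-65,1,45,0,0,0],[-0.3,-80,1,80,0,0,0],[-0.3,-80,1,100,0,0,0],[-0.3,-80,1,100,0,0,0]]' ; python3 plan.py .5125 .1375 .026 -94
python3 - <<'E'
from h import *
p,d=cap("scene"); cv2.imwrite("pics/d1.png",cv2.resize(p[200:340,270:470,::-1],None,fx=4,fy=4,interpolation=2))
E
```

```text
time_s: 16.75
tcp_pos: [0.5119, 0.1373, 0.2553]
ee_rot: [[-0.061, -0.998, -0.009], [-0.998, 0.061, -0.004], [0.005, 0.009, -1.0]]
wrist_force: [-0.8, -0.6, -0.6]
gripper_width: 0.352
gripper_force: 0.0
t16.8 grasp [0.5119 0.1373 0.0913] yaw -93.5 F [-0.8 -0.6 -0.6] g 0.352 0.0 j [ 33.  22. -24.  -0. -45. -36.]
shift [-0.5 -1.2 65.3] turn [ 0.5 -0.3  0.5] rows>= 1.6
```

View pics/d1.png

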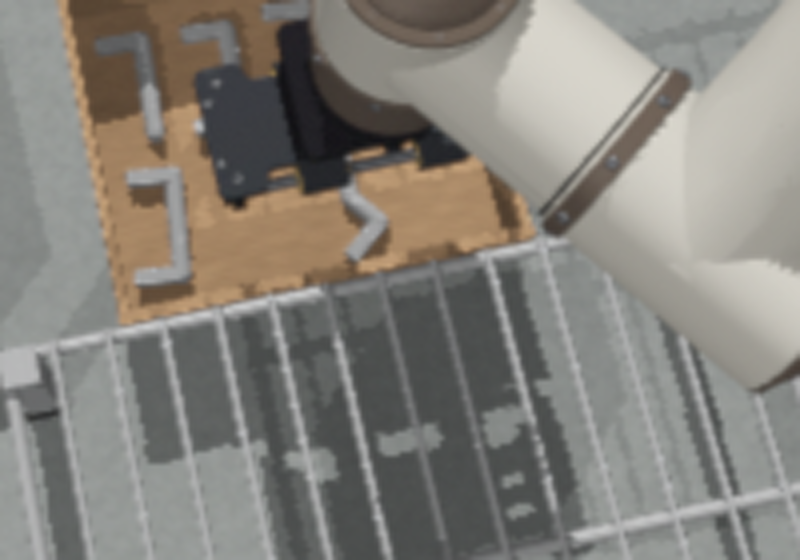

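The bent handle's kinked end shows at (365,215), beyond the jaws, and its straight bar runs between the fingers. I'll descend and grip.

```bash
python3 -m creep '[[-0.3,0,0,30,0,0,0],[-0.3,0,-1,55,0,0,0],[-0.3,0,-1,65,0,0,0],[-0.3,0,-1,65,0,0,0],[-0.3,0,-1,65,0,0,0],[-1,0,-1,65,0,0,0],[-1,0,-1,65,0,0,0],[-1,0,-1,65,0,0,0]]'; python3 -m creep '[[-1,0,0,0,0,0,0],[-1,0,0,0,0,0,0],[-1,0,0,0,0,0,0],[-1,0,0,-15,0,0,0],[-1,0,0,-45,0,0,0],[-1,0,0,-85,0,0,0],[-1,0,0,-115,0,0,0],[-1,0,0,-115,0,0,0]]'; python3 plan.py .43 -.42 .15 -94
```

```text
time_s: 17.47
tcp_pos: [0.5149, 0.1371, 0.1962]
ee_rot: [[-0.062, -0.998, 0.003], [-0.998, 0.062, 0.001], [-0.002, -0.002, -1.0]]
wrist_force: [0.1, 0.2, 0.7]
gripper_width: 0.2
gripper_force: 0.0
time_s: 18.13
tcp_pos: [0.5162, 0.1377, 0.3165]
ee_rot: [[-0.06, -0.998, 0.013], [-0.998, 0.06, 0.006], [-0.006, -0.012, -1.0]]
wrist_force: [0.6, -0.1, -0.7]
gripper_width: 0.096
gripper_force: 26.5
t18.1 grasp [0.5162 0.1377 0.1525] yaw -93.4 F [ 0.6 -0.1 -0.7] g 0.096 26.5 j [ 32.  18. -20.   0. -52. -36.]
shift [561.9  52.5  -1.7] turn [-0.7  0.4  0.6] rows>= 13.5
```

```bash
python3 -m creep '[[-1,0,0,0,0,0,0],[-1,0,0,0,0,0,0]]'; python3 plan.py .43 -.42 .15 -94
python3 - <<'E'
from h import *
p,d=cap("scene"); cv2.imwrite("pics/d2.png",cv2.resize(p[200:340,270:470,::-1],None,fx=4,fy=4,interpolation=2))
E
```

```text
time_s: 18.3
tcp_pos: [0.5139, 0.1367, 0.3092]
ee_rot: [[-0.062, -0.998, -0.001], [-0.998, 0.062, 0.0], [0.0, 0.001, -1.0]]
wrist_force: [0.7, 0.3, -0.9]
gripper_width: 0.094
gripper_force: 26.5
t18.3 grasp [0.5139 0.1367 0.1452] yaw -93.6 F [ 0.7  0.3 -0.9] g 0.094 26.5 j [ 32.  18. -20.  -0. -51. -36.]
shift [560.8  49.   -4.7] turn [ 0.1 -0.   0.4] rows>= 13.5
```

View pics/d2.png

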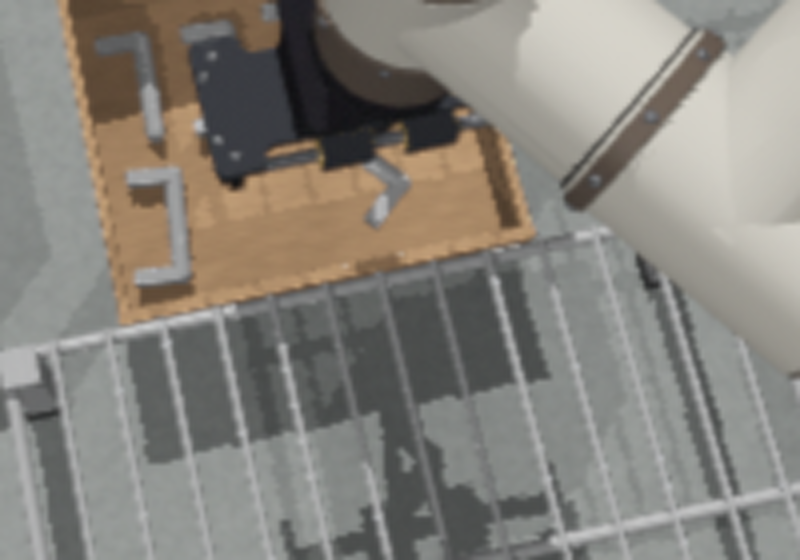

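It's held: the handle rose with the gripper and now shows at (385,195). I'll carry it to the tray.

```bash
python3 -m creep '[[-1,25,2,-10,0,0,0],[-1,60,5,-10,0,0,0],[-1,100,9,-10,0,0,0],[-1,140,12,-10,0,0,0],[-1,180,16,-10,0,0,0],[-1,220,19,-10,0,0,0],[-1,260,23,-10,0,0,0],[-1,300,26,-10,0,0,0]]' >/dev/null; python3 -m creep '[[-1,40,4,0,0,0,0],[-1,80,7,0,0,0,0],[-1,120,10,0,0,0,0],[-1,160,14,0,0,0,0],[-1,200,18,0,0,0,0],[-1,235,21,0,0,0,0],[-1,261,23,0,0,0,0],[-1,261,23,0,0,0,0]]'; python3 plan.py .43 -.42 .035 -94;python3 - <<'E'
from h import *
tray("top")
E
```

```text
time_s: 19.68
tcp_pos: [0.4297, -0.424, 0.317]
ee_rot: [[-0.067, -0.998, -0.003], [-0.998, 0.067, 0.001], [-0.001, 0.003, -1.0]]
wrist_force: [0.6, -0.2, -0.4]
gripper_width: 0.092
gripper_force: 26.5
t19.7 grasp [ 0.4297 -0.424   0.153 ] yaw -93.8 F [ 0.6 -0.2 -0.4] g 0.092 26.5 j [-29.  24. -10.   0. -56.  25.]
shift [ -3.9  -0.5 118. ] turn [0.2 0.  0.2] rows>= 2.8
tray 0.65 ((363.0439758300781, -462.41632080078125), (18.437992095947266, 90.81080627441406), 31.18496322631836) [ 0.347 -0.499  0.036] [ 0.394 -0.419  0.048]
```

```bash
python3 -m creep '[[-1,0,0,40,0,0,0],[-1,0,0,80,0,0,0],[-1,-3,0,108,0,0,0],[-1,-3,0,118,0,0,0],[-1,-3,0,118,0,0,0],[-0.2,-3,0,118,0,0,0],[-0.2,-3,0,118,0,0,0],[-0.2,-3,0,118,0,0,0]]'; python3 -m creep '[[-0.2,0,0,0,0,0,0],[-0.2,0,0,-25,0,0,0],[-0.2,0,0,-65,0,0,0],[-0.2,0,0,-105,0,0,0],[-0.2,0,0,-140,0,0,0],[-0.2,0,0,-140,0,0,0]]'; python3 plan.py .6205 .0515 .17 -94
```

```text
time_s: 20.45
tcp_pos: [0.432, -0.4173, 0.2042]
ee_rot: [[-0.061, -0.998, 0.004], [-0.998, 0.061, -0.003], [0.002, -0.004, -1.0]]
wrist_force: [0.4, 0.5, 0.3]
gripper_width: 0.241
gripper_force: 0.0
time_s: 20.95
tcp_pos: [0.4323, -0.4183, 0.3521]
ee_rot: [[-0.06, -0.998, 0.015], [-0.998, 0.06, -0.012], [0.011, -0.016, -1.0]]
wrist_force: [1.6, -0.2, 0.2]
gripper_width: 0.401
gripper_force: 0.0
t20.9 grasp [ 0.4323 -0.4183  0.1881] yaw -93.5 F [ 1.6 -0.2  0.2] g 0.401 0.0 j [-29.  22.  -8.   0. -59.  25.]
shift [-480.4 -159.3   15.4] turn [-0.9 -0.6  0.5] rows>= 12.1
```

```bash
python3 -m creep '[[-0.3,-40,-13,0,0,0,0],[-0.3,-80,-26,0,0,0,0],[-0.3,-120,-39,0,0,0,0],[-0.3,-160,-52,0,0,0,0],[-0.3,-200,-66,0,0,0,0],[-0.3,-235,-79,0,0,0,0],[-0.3,-260,-92,0,0,0,0],[-0.3,-260,-92,0,0,0,0]]' >/dev/null;  python3 - <<'E'
from h import *
from plan import st
st(); tray("scene"); carton(-.29,-.005)
for n in ("scene","top"):
    for t in ["bent1_mid","bent2_mid","broken1_mid","broken2_mid"]:
        for x in vision.find_in(n,t):
            if x["conf"]>.3: print(n,t,round(x["conf"],2),onplane(n,x["uv"],.014)[:2].round(3))
p,d=cap("scene")
xs=np.linspace(.68,.38,600); ys=np.linspace(.24,-.05,580); X,Y=np.meshgrid(xs,ys)
uv=proj("scene",np.c_[X.ravel(),Y.ravel(),np.full(X.size,.017)]).astype(np.float32).reshape(580,600,2)
cv2.imwrite("pics/e1.png",cv2.remap(p,uv[...,0],uv[...,1],cv2.INTER_CUBIC)[:,:,::-1])
E
```

```text
t21.6 grasp [ 0.541  -0.1593  0.179 ] yaw -93.2 F [-0.6 -0.3 -0.2] g 0.35 0.0 j [  0.  19. -13.  -0. -57.  -3.]
tray 0.76 ((465.3273620605469, -422.81878662109375), (173.64173889160156, 239.7554168701172), 84.527587890625) [ 0.34  -0.518  0.035] [ 0.592 -0.339  0.051]
scene rack-frame rect ((-152.0660858154297, 0.598602294921875), (275.21484375, 290.2601013183594), 0.15786196291446686) [-0.29  -0.145] [-0.014  0.145]
 front [(np.float64(-0.12), np.float64(-0.235)), (np.float64(-0.08), np.float64(-0.235)), (np.float64(-0.04), np.float64(-0.236)), (np.float64(0.0), np.float64(-0.235)), (np.float64(0.04), np.float64(-0.235)), (np.float64(0.08), np.float64(-0.236)), (np.float64(0.12), np.float64(-0.29))]
top rack-frame rect ((-96.15316772460938, -17.429916381835938), (164.0727996826172, 257.56103515625), 0.4212139844894409) [-0.179 -0.146] [-0.013  0.111]
 front [(np.float64(-0.12), np.float64(-0.134)), (np.float64(-0.08), np.float64(-0.022)), (np.float64(-0.04), np.float64(-0.023)), (np.float64(0.0), np.float64(-0.022)), (np.float64(0.04), np.float64(-0.023)), (np.float64(0.08), np.float64(-0.023)), (np.float64(0.12), np.float64(-0.179))]
scene bent1_mid 0.53 [0.512 0.058]
scene bent1_mid 0.37 [ 0.54  -0.475]
scene bent2_mid 0.35 [ 0.652 -0.255]
scene broken1_mid 0.58 [0.621 0.032]
```

View pics/e1.png

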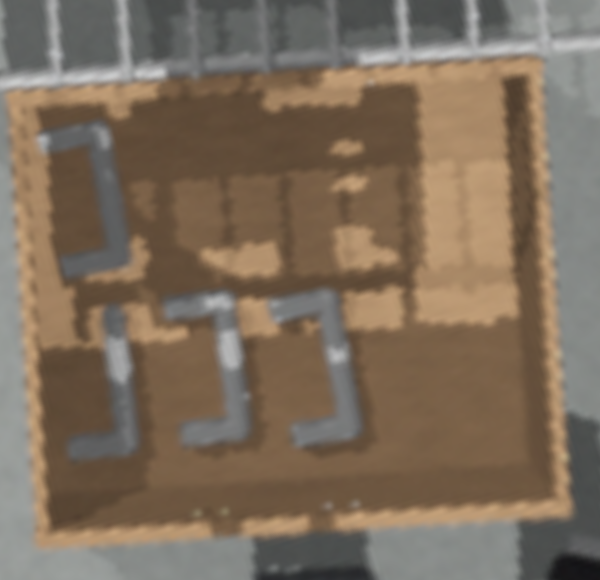

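Four handles are left in the carton. The broken L is at (120,380) in this crop, so its bar centre is about (0.620, 0.0515), and the carton shifted only about 4 mm. I'll go above it.

```bash
python3 plan.py .62 .0515 .10 -94; python3 -m creep '[[-0.3,-35,-11,0,0,0,0],[-0.3,-75,-22,0,0,0,0],[-0.3,-115,-33,0,0,0,0],[-0.3,-155,-45,20,0,0,0],[-0.3,-190,-58,45,0,0,0],[-0.3,-212,-66,75,0,0,0],[-0.3,-212,-66,80,0,0,0],[-0.3,-212,-66,80,0,0,0]]';python3 -m creep '[[-0.3,0,0,0,0,0,0],[-0.3,0,0,0,0,0,0]]' >/dev/null; python3 plan.py .62 .0515 .026 -94
```

```text
t22.3 grasp [ 0.5388 -0.1636  0.1777] yaw -93.6 F [-0.3  1.  -1. ] g 0.349 0.0 j [ -0.  19. -14.   0. -57.  -3.]
shift [-219.8  -67.6   77.7] turn [-0.  -0.   0.4] rows>= 5.8
time_s: 22.93
tcp_pos: [0.6174, 0.0458, 0.258]
ee_rot: [[-0.06, -0.998, -0.007], [-0.998, 0.06, -0.002], [0.002, 0.007, -1.0]]
wrist_force: [-0.2, 0.5, -0.4]
gripper_width: 0.349
gripper_force: 0.0
t23.1 grasp [0.6181 0.0435 0.0991] yaw -93.6 F [-0.4 -0.7  0.5] g 0.351 0.0 j [ 19.  29. -11.   0. -50. -23.]
shift [-8.1 -1.2 73.1] turn [-0.1  0.   0.4] rows>= 1.8
```

```bash
python3 -m creep '[[-0.3,-8,-2,30,0,0,0],[-0.3,-8,-2,55,0,0,0],[-0.3,-8,-2,74,0,0,0],[-0.3,-8,-2,74,0,0,0],[-0.3,-8,-2,74,0,0,0],[-1,-8,-2,74,0,0,0],[-1,-8,-2,74,0,0,0],[-1,-8,-2,74,0,0,0]]'; python3 -m creep '[[-1,0,0,0,0,0,0],[-1,0,0,0,0,0,0],[-1,0,0,0,0,0,0],[-1,0,0,-15,0,0,0],[-1,0,0,-45,0,0,0],[-1,0,0,-85,0,0,0],[-1,0,0,-125,0,0,0],[-1,0,0,-125,0,0,0]]'; python3 plan.py .51 -.42 .155 -94
```

```text
time_s: 23.77
tcp_pos: [0.6205, 0.0517, 0.1887]
ee_rot: [[-0.063, -0.998, 0.001], [-0.998, 0.063, 0.0], [-0.001, -0.001, -1.0]]
wrist_force: [0.4, 0.4, -0.0]
gripper_width: 0.205
gripper_force: 0.0
time_s: 24.43
tcp_pos: [0.6227, 0.0527, 0.3219]
ee_rot: [[-0.06, -0.998, 0.017], [-0.998, 0.06, 0.003], [-0.004, -0.017, -1.0]]
wrist_force: [1.9, 0.3, 1.0]
gripper_width: 0.129
gripper_force: 29.8
t24.4 grasp [0.6227 0.0527 0.1579] yaw -93.4 F [1.9 0.3 1. ] g 0.129 29.8 j [ 20.  26.  -6.   0. -57. -23.]
shift [ 4.786e+02  8.430e+01 -3.000e-01] turn [-1.   0.2  0.6] rows>= 11.7
```

```bash
python3 -m creep '[[-1,25,5,0,0,0,0],[-1,65,12,0,0,0,0],[-1,105,19,0,0,0,0],[-1,145,26,0,0,0,0],[-1,185,33,0,0,0,0],[-1,225,40,0,0,0,0],[-1,265,47,0,0,0,0],[-1,305,54,0,0,0,0]]' >/dev/null; python3 -m creep '[[-1,40,7,0,0,0,0],[-1,80,14,0,0,0,0],[-1,120,21,0,0,0,0],[-1,155,28,0,0,0,0],[-1,174,30,0,0,0,0],[-1,174,30,0,0,0,0],[-1,174,30,0,0,0,0]]'; python3 plan.py .51 -.42 .031 -94
python3 - <<'E'
from h import *
p,d=cap("top"); cv2.imwrite("pics/f1.png",cv2.resize(p[170:290,380:520,::-1],None,fx=4,fy=4,interpolation=2))
E
```

```text
time_s: 25.68
tcp_pos: [0.5062, -0.4216, 0.3116]
ee_rot: [[-0.064, -0.998, -0.001], [-0.998, 0.064, 0.001], [-0.001, 0.001, -1.0]]
wrist_force: [0.6, 0.1, 0.3]
gripper_width: 0.124
gripper_force: 29.8
t25.7 grasp [ 0.5062 -0.4216  0.1476] yaw -93.7 F [0.6 0.1 0.3] g 0.124 29.8 j [-26.  29.  -1.  -0. -59.  22.]
shift [ -1.8  -3.8 116.6] turn [0.1 0.1 0.3] rows>= 2.8
```

View pics/f1.png

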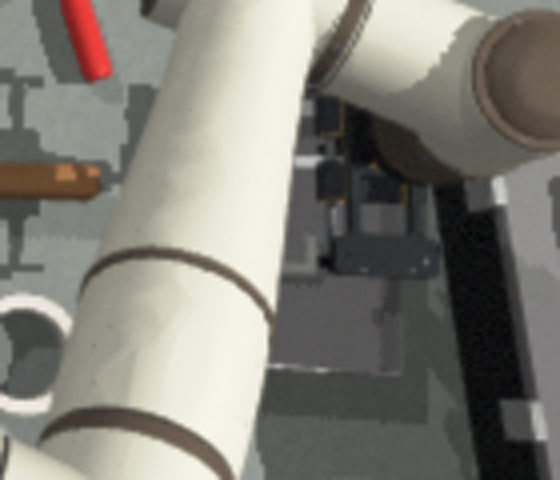

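Run:
```python
from h import *
p,d=cap("top"); C=cloud("top",d); C0=np.load("top0.npy")
for u,v in [(512,190),(505,182),(495,185)]: print("link",C[v,u].round(3))
m=(C0[...,1]<-.55)&(C0[...,0]>.2)&(C0[...,0]<.75)&(C0[...,2]<.5)
Q=C0[m]; print("toolbox max z",np.percentile(Q[:,2],[50,90,99,100]).round(3)); print("min y at z>.1",Q[Q[:,2]>.08][:,1].max())
# parts of box by x
for x in np.arange(.3,.7,.05):
    q=Q[abs(Q[:,0]-x)<.025]; 
    if len(q): print(round(x,2),q[:,2].max().round(3), q[q[:,2]>.08][:,1].max().round(3) if (q[:,2]>.08).any() else None)
```

```text
link [ 0.504 -0.407  0.5  ]
link [ 0.524 -0.397  0.493]
link [ 0.52  -0.38   0.478]
toolbox max z [0.003 0.147 0.185 0.194]
min y at z>.1 -0.5500089177252184
0.3 0.191 -0.55
0.35 0.194 -0.55
0.4 0.191 -0.55
0.45 0.193 -0.55
0.5 0.192 -0.55
0.55 0.152 -0.55
0.6 0.011 None
0.65 0.009 None
```

The part of the arm that looked near the toolbox is directly above the gripper (y about -0.40), so it's clear. I'll lower and release.

```bash
python3 -m creep '[[-1,0,-2,40,0,0,0],[-1,0,-4,80,0,0,0],[-1,0,-4,106,0,0,0],[-1,0,-4,115,0,0,0],[-1,0,-4,115,0,0,0],[-0.3,0,-4,115,0,0,0],[-0.3,0,-4,115,0,0,0],[-0.3,0,-4,115,0,0,0]]'; python3 -m creep '[[-0.3,0,0,0,0,0,0],[-0.3,0,0,-25,0,0,0],[-0.3,0,0,-65,0,0,0],[-0.3,0,0,-105,0,0,0],[-0.3,0,0,-145,0,0,0],[-0.3,-40,0,-145,0,0,0],[-0.3,-80,0,-145,0,0,0],[-0.3,-120,0,-145,0,0,0]]'; python3 -m creep '[[0.3,-40,0,0,0,0,0],[0.3,-80,0,0,0,0,0],[0.3,-105,0,0,0,0,0],[0.3,-105,0,0,0,0,0],[0.3,-105,0,0,0,0,0]]' >/dev/null;  python3 - <<'E'
from h import *
from plan import st
st(); p,d=cap("top"); cv2.imwrite("pics/g1.png",cv2.resize(p[120:300,330:530,::-1],None,fx=3,fy=3,interpolation=2))
p,d=cap("scene"); cv2.imwrite("pics/g1s.png",p[:,:,::-1])
C=cloud("scene",d); 
H=C[(C[...,0]>.46)&(C[...,0]<.57)&(C[...,1]>-.28)&(C[...,1]<-.02)&(C[...,2]>.012)&(C[...,2]<.06)]
for y in np.arange(-.26,-.02,.02):
    q=H[abs(H[:,1]-y)<.01]
    if len(q): print("y%.2f x%.3f..%.3f z%.3f"%(y,q[:,0].min(),q[:,0].max(),np.median(q[:,2])))
print("hook y",H[:,1].min(),H[:,1].max()); carton(-.25,-.005)
E
```

```text
time_s: 26.45
tcp_pos: [0.5119, -0.4212, 0.2006]
ee_rot: [[-0.061, -0.998, 0.004], [-0.998, 0.061, -0.003], [0.002, -0.005, -1.0]]
wrist_force: [0.3, -0.9, 0.3]
gripper_width: 0.272
gripper_force: 0.0
time_s: 27.12
tcp_pos: [0.5177, -0.3004, 0.345]
ee_rot: [[-0.064, -0.998, 0.004], [-0.998, 0.064, -0.001], [0.001, -0.004, -1.0]]
wrist_force: [1.7, 0.8, -0.0]
gripper_width: 0.35
gripper_force: 0.0
t27.5 grasp [ 0.5249 -0.1951  0.1803] yaw -93.4 F [-0.4  0.5  0.1] g 0.615 0.0 j [ -4.  19. -14.   0. -57.   0.]
y-0.26 x0.514..0.520 z0.040
y-0.24 x0.515..0.524 z0.040
y-0.22 x0.516..0.525 z0.040
y-0.20 x0.517..0.527 z0.039
y-0.18 x0.499..0.528 z0.039
y-0.16 x0.502..0.528 z0.038
y-0.14 x0.507..0.524 z0.033
y-0.12 x0.513..0.521 z0.033
y-0.10 x0.515..0.522 z0.033
y-0.08 x0.516..0.524 z0.033
y-0.06 x0.499..0.552 z0.033
y-0.04 x0.491..0.547 z0.028
hook y -0.2543005795102818 -0.04618609911247468
scene rack-frame rect ((-125.24271392822266, -15.98779296875), (221.8072509765625, 256.8497314453125), 0.18721850216388702) [-0.236 -0.145] [-0.014  0.113]
 front [(np.float64(-0.12), np.float64(-0.234)), (np.float64(-0.08), np.float64(-0.235)), (np.float64(-0.04), np.float64(-0.234)), (np.float64(0.0), np.float64(-0.236)), (np.float64(0.04), np.float64(-0.235)), (np.float64(0.08), np.float64(-0.235)), (np.float64(0.12), np.float64(-0.234))]
top rack-frame rect ((-120.30323028564453, -17.389999389648438), (212.9029083251953, 257.3658447265625), 0.09844022244215012) [-0.227 -0.146] [-0.014  0.111]
 front [(np.float64(-0.12), np.float64(-0.179)), (np.float64(-0.08), np.float64(-0.022)), (np.float64(-0.04), np.float64(-0.227)), (np.float64(0.0), np.float64(-0.022)), (np.float64(0.04), np.float64(-0.023)), (np.float64(0.08), np.float64(-0.023)), (np.float64(0.12), np.float64(-0.218))]
```

View pics/g1.png

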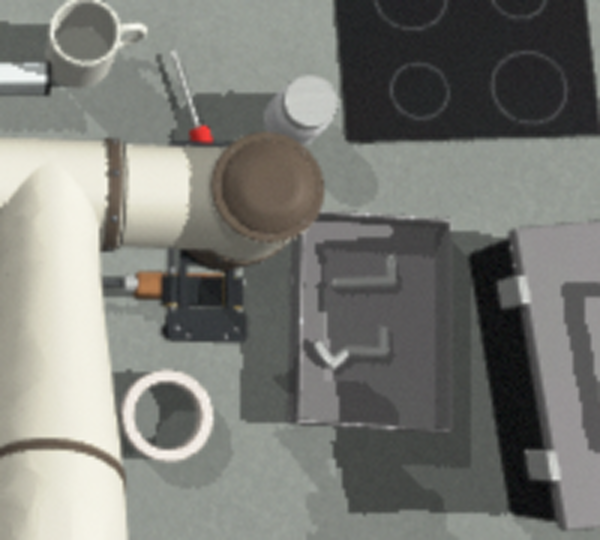

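View pics/g1s.png

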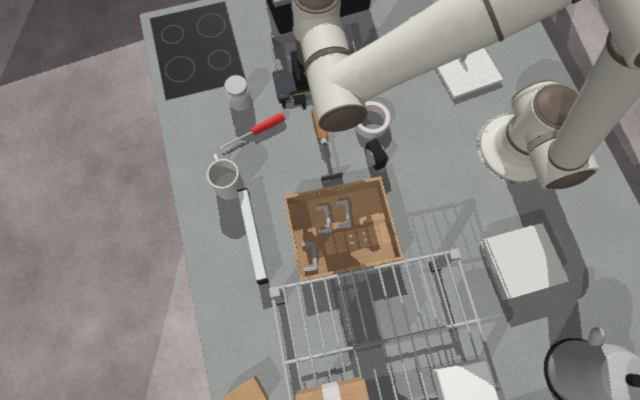

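Both spoilt handles lie flat in the tray, at (365,280) and (355,350). In the scene view three sound handles remain in the carton, and the hook lies in front of it. I'll pick the hook up again.

```bash
python3 plan.py .5125 -.204 .08 -93.7; python3 -m creep '[[0.3,5,12,30,0,0,0],[0.3,10,12,65,0,0,0],[0.3,10,12,95,0,0,0],[0.3,10,12,100,0,0,0],[0.3,10,12,100,0,0,0],[0.3,10,12,100,0,0,0],[0.3,10,12,100,0,0,0]]' >/dev/null; python3 plan.py .5125 -.204 .025 -93.7
```

```text
t27.7 grasp [ 0.5247 -0.1974  0.179 ] yaw -93.6 F [ 0.5  0.9 -0. ] g 0.649 0.0 j [ -4.  19. -14.   0. -57.   0.]
shift [ 7.3 11.8 99. ] turn [-0.  -0.   0.1] rows>= 2.4
t28.3 grasp [ 0.5132 -0.2061  0.0807] yaw -93.5 F [0.7 0.4 0.4] g 0.649 0.0 j [ -5.  25. -21.   0. -44.   1.]
shift [-2.1  1.1 55.7] turn [-0.2 -0.   0.2] rows>= 1.3
```

```bash
python3 -m creep '[[0.3,-2,1,25,0,0,0],[0.3,-2,1,45,0,0,0],[0.3,-2,1,55,0,0,0],[0.3,-2,1,55,0,0,0],[-1,-2,1,55,0,0,0],[-1,-2,1,55,0,0,0],[-1,-2,1,55,0,0,0],[-1,-2,1,55,0,0,0]]' >/dev/null;python3 -m creep '[[-1,0,0,0,0,0,0],[-1,0,0,0,0,0,0],[-1,0,0,0,0,0,0],[-1,0,0,0,0,0,0],[-1,0,0,-13,0,0,0],[-1,0,0,-13,0,0,0],[-1,0,0,-13,0,0,0],[-1,0,0,-13,0,0,0]]'; python3 plan.py .522 -.19 .039 -93.8;  python3 - <<'E'
from h import *
for c in ("scene","top"):
    p,d=cap(c); C=cloud(c,d); 
    H=C[(C[...,0]>.46)&(C[...,0]<.57)&(C[...,1]>-.14)&(C[...,1]<-.025)&(C[...,2]>.012)&(C[...,2]<.07)]
    for y in np.arange(-.14,-.02,.02):
        q=H[abs(H[:,1]-y)<.01]
        if len(q): print("y%.2f x%.3f..%.3f z%.3f"%(y,q[:,0].min(),q[:,0].max(),np.median(q[:,2])))
    print("blade y",H[:,1].max())
E
```

```text
time_s: 29.65
tcp_pos: [0.5108, -0.2035, 0.1999]
ee_rot: [[-0.062, -0.998, -0.002], [-0.998, 0.062, 0.001], [-0.0, 0.002, -1.0]]
wrist_force: [-0.7, 0.6, -2.2]
gripper_width: 0.316
gripper_force: 30.0
t29.6 grasp [ 0.5108 -0.2035  0.0359] yaw -93.6 F [-0.7  0.6 -2.2] g 0.316 30.0 j [ -5.  28. -24.  -0. -38.   1.]
shift [-14.2 -10.4  -3.1] turn [0.1 0.  0.2] rows>= 0.4
y-0.10 x0.516..0.519 z0.046
y-0.08 x0.514..0.521 z0.044
y-0.06 x0.494..0.549 z0.043
y-0.04 x0.489..0.547 z0.035
blade y -0.04546035598731568
y-0.14 x0.511..0.512 z0.046
y-0.12 x0.511..0.512 z0.046
blade y -0.1267675465266823
```

```bash
python3 -m creep '[[-1,-8,-6,-3,0,0,0],[-1,-18,-13,-3,0,0,0],[-1,-28,-13,-3,0,0,0],[-1,-38,-13,-3,0,0,0],[-1,-48,-13,-3,0,0,0],[-1,-58,-13,-3,0,0,0],[-1,-70,-13,-3,0,0,0],[-1,-82,-13,-3,0,0,0]]'
python3 - <<'E'
from h import *
from plan import st
st(); carton(-.25,.05)
E
```

```text
time_s: 30.42
tcp_pos: [0.5291, -0.1215, 0.2037]
ee_rot: [[-0.062, -0.998, -0.001], [-0.998, 0.062, -0.0], [0.0, 0.001, -1.0]]
wrist_force: [0.1, -3.2, -2.9]
gripper_width: 0.324
gripper_force: 30.0
t30.4 grasp [ 0.5291 -0.1215  0.0397] yaw -93.5 F [ 0.1 -3.2 -2.9] g 0.324 30.0 j [  4.  28. -25.   0. -38.  -8.]
scene rack-frame rect ((-98.19609832763672, -14.668426513671875), (251.05963134765625, 256.9634094238281), 0.2906895875930786) [-0.224 -0.144] [0.028 0.114]
 front [(np.float64(-0.12), np.float64(-0.193)), (np.float64(-0.08), np.float64(-0.192)), (np.float64(-0.04), np.float64(-0.192)), (np.float64(0.0), np.float64(-0.224)), (np.float64(0.04), np.float64(-0.193)), (np.float64(0.08), np.float64(-0.194)), (np.float64(0.12), np.float64(-0.193))]
top rack-frame rect ((-78.51786804199219, -15.917434692382812), (218.7527313232422, 256.8107604980469), 0.43280157446861267) [-0.187 -0.144] [0.032 0.113]
 front [(np.float64(-0.12), np.float64(-0.187)), (np.float64(-0.08), np.float64(-0.187)), (np.float64(-0.04), np.float64(0.027)), (np.float64(0.0), np.float64(0.028)), (np.float64(0.04), np.float64(0.026)), (np.float64(0.08), np.float64(0.027)), (np.float64(0.12), np.float64(-0.13))]
```

```bash
python3 -m creep '[[-1,-14,0,0,0,0,0],[-1,-29,0,0,0,0,0],[-1,-44,0,0,0,0,0],[-1,-59,0,0,0,0,0],[-1,-74,0,0,0,0,0],[-1,-89,0,0,0,0,0],[-1,-104,0,0,0,0,0],[-1,-118,0,0,0,0,0]]'
python3 - <<'E'
from h import *
from plan import st
st(); carton(-.25,.17)
E
```

```text
time_s: 31.18
tcp_pos: [0.5364, -0.0043, 0.2038]
ee_rot: [[-0.062, -0.998, -0.001], [-0.998, 0.062, -0.001], [0.001, 0.001, -1.0]]
wrist_force: [0.5, -3.2, -2.5]
gripper_width: 0.322
gripper_force: 30.0
t31.2 grasp [ 0.5364 -0.0043  0.0398] yaw -93.6 F [ 0.5 -3.2 -2.5] g 0.322 30.0 j [ 17.  27. -26.   0. -37. -20.]
scene rack-frame rect ((-40.666351318359375, -13.973068237304688), (369.7679748535156, 257.3656921386719), 0.29745954275131226) [-0.226 -0.143] [0.145 0.115]
 front [(np.float64(-0.12), np.float64(-0.075)), (np.float64(-0.08), np.float64(-0.075)), (np.float64(-0.04), np.float64(-0.224)), (np.float64(0.0), np.float64(-0.226)), (np.float64(0.04), np.float64(-0.076)), (np.float64(0.08), np.float64(-0.075)), (np.float64(0.12), np.float64(-0.057))]
top rack-frame rect ((38.985809326171875, -15.164352416992188), (220.58517456054688, 256.4033508300781), 0.04924710467457771) [-0.071 -0.143] [0.149 0.113]
 front [(np.float64(-0.12), np.float64(-0.071)), (np.float64(-0.08), np.float64(-0.071)), (np.float64(-0.04), np.float64(0.14)), (np.float64(0.0), np.float64(0.14)), (np.float64(0.04), np.float64(0.139)), (np.float64(0.08), np.float64(0.139)), (np.float64(0.12), np.float64(-0.008))]
```

```bash
python3 -m creep '[[-1,-15,0,0,0,0,0],[-1,-31,0,0,0,0,0],[-1,-47,0,0,0,0,0],[-1,-63,0,0,0,0,0],[-1,-79,0,0,0,0,0],[-1,-93,0,0,0,0,0],[-1,-104,0,0,0,0,0],[-1,-112,0,0,0,0,0]]'; python3 -m creep '[[-1,0,0,0,0,0,0],[-1,10,0,0,0,0,0],[-1,40,0,0,0,0,0],[-1,80,0,0,0,0,0],[-1,120,0,0,0,0,0],[-1,160,0,0,0,0,0],[-1,200,0,0,0,0,0],[-1,240,0,0,0,0,0]]'
python3 - <<'E'
from h import *
from plan import st,plan
st(); carton(.005,.285); tray("scene"); plan(.525,-.17,.0385,-93.7)
E
```

```text
time_s: 31.95
tcp_pos: [0.5436, 0.1075, 0.2037]
ee_rot: [[-0.062, -0.998, -0.001], [-0.998, 0.062, -0.0], [0.001, 0.001, -1.0]]
wrist_force: [-0.8, -3.8, -2.2]
gripper_width: 0.319
gripper_force: 30.0
time_s: 32.62
tcp_pos: [0.528, -0.135, 0.2039]
ee_rot: [[-0.062, -0.998, 0.001], [-0.998, 0.062, 0.0], [-0.0, -0.001, -1.0]]
wrist_force: [0.2, 0.0, -2.8]
gripper_width: 0.322
gripper_force: 30.0
t32.6 grasp [ 0.528  -0.135   0.0399] yaw -93.6 F [ 0.2  0.  -2.8] g 0.322 30.0 j [  3.  28. -24.  -0. -38.  -6.]
scene rack-frame rect ((147.84347534179688, -14.609176635742188), (219.94134521484375, 253.4126434326172), 0.171586811542511) [ 0.038 -0.142] [0.258 0.112]
 front [(np.float64(-0.12), np.float64(0.039)), (np.float64(-0.08), np.float64(0.039)), (np.float64(-0.04), np.float64(0.039)), (np.float64(0.0), np.float64(0.038)), (np.float64(0.04), np.float64(0.038)), (np.float64(0.08), np.float64(0.038)), (np.float64(0.12), np.float64(0.038))]
top rack-frame rect ((148.6123809814453, -15.649200439453125), (221.0895538330078, 254.65509033203125), 0.13387128710746765) [ 0.038 -0.143] [0.259 0.112]
 front [(np.float64(-0.12), np.float64(0.039)), (np.float64(-0.08), np.float64(0.038)), (np.float64(-0.04), np.float64(0.038)), (np.float64(0.0), np.float64(0.038)), (np.float64(0.04), np.float64(0.038)), (np.float64(0.08), np.float64(0.038)), (np.float64(0.12), np.float64(0.038))]
tray 0.65 ((465.553466796875, -420.4281311035156), (174.91351318359375, 239.7261962890625), 84.39640808105469) [ 0.339 -0.517  0.035] [ 0.592 -0.323  0.051]
shift [35.6  0.8  1.2] turn [-0.   0.  -0.1] rows>= 0.9
```

```bash
python3 -m creep '[[-1,0,0,5,0,0,0],[-1,0,0,10,0,0,0],[-1,0,0,14,0,0,0],[-1,0,0,14,0,0,0],[-1,0,0,14,0,0,0],[0.3,0,0,14,0,0,0],[0.3,0,0,14,0,0,0],[0.3,0,0,14,0,0,0]]'; python3 -m creep '[[0.3,0,0,0,0,0,0],[0.3,0,0,0,0,0,0],[0.3,0,0,0,0,0,0],[0.3,0,0,-30,0,0,0],[0.3,0,0,-70,0,0,0],[0.3,0,0,-110,0,0,0],[0.3,0,0,-150,0,0,0],[0.3,0,0,-190,0,0,0]]'; python3 -m creep '[[0.3,40,0,0,0,0,0],[0.3,80,0,0,0,0,0],[0.3,120,0,0,0,0,0],[0.3,120,0,0,0,0,0],[0.3,120,0,0,0,0,0],[0.3,120,0,0,0,0,0],[0.3,120,0,0,0,0,0],[0.3,120,0,0,0,0,0]]' >/dev/null
python3 - <<'E'
from h import *
from plan import st
st(); carton(.005,.285); p,d=cap("top"); cv2.imwrite("pics/z.png",p[80:300,100:560,::-1])
E
```

```text
time_s: 33.48
tcp_pos: [0.5291, -0.1323, 0.1902]
ee_rot: [[-0.061, -0.998, 0.001], [-0.998, 0.061, -0.0], [0.0, -0.001, -1.0]]
wrist_force: [-0.1, -0.9, 0.1]
gripper_width: 0.467
gripper_force: 0.0
time_s: 34.15
tcp_pos: [0.5282, -0.1326, 0.3819]
ee_rot: [[-0.062, -0.998, 0.0], [-0.998, 0.062, 0.0], [-0.0, -0.0, -1.0]]
wrist_force: [1.0, 0.2, -0.5]
gripper_width: 0.649
gripper_force: 0.0
t34.8 grasp [ 0.5215 -0.2512  0.2158] yaw -93.5 F [ 0.2  0.5 -0. ] g 0.649 0.0 j [-10.  19.  -8.  -0. -63.   6.]
scene rack-frame rect ((147.91612243652344, -14.374092102050781), (219.86373901367188, 253.85231018066406), 0.15616802871227264) [ 0.038 -0.142] [0.258 0.112]
 front [(np.float64(-0.12), np.float64(0.039)), (np.float64(-0.08), np.float64(0.039)), (np.float64(-0.04), np.float64(0.039)), (np.float64(0.0), np.float64(0.038)), (np.float64(0.04), np.float64(0.038)), (np.float64(0.08), np.float64(0.038)), (np.float64(0.12), np.float64(0.038))]
top rack-frame rect ((148.71115112304688, -15.52960205078125), (222.04476928710938, 254.7036895751953), 0.46494895219802856) [ 0.037 -0.143] [0.26  0.112]
 front [(np.float64(-0.12), np.float64(0.038)), (np.float64(-0.08), np.float64(0.038)), (np.float64(-0.04), np.float64(0.038)), (np.float64(0.0), np.float64(0.038)), (np.float64(0.04), np.float64(0.038)), (np.float64(0.08), np.float64(0.037)), (np.float64(0.12), np.float64(0.038))]
```

View pics/z.png

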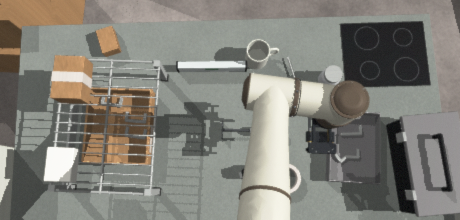

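The carton is square under the deck, columns 90–155. The hook lies in front of the rack with its shank near (235,131), and the spoilt handles are in the tray near (340,145). I'll hand in the job.

```bash
python3 -c "
from station import r
print(r.finish_job())"
```

```text
the job is handed in; nothing more can be done
None
```

The job is handed in at about 35 s: the one bent and one broken handle found are in the scrap tray, the three sound ones remain in the carton, which is square and fully under the rack (front about 38 mm behind the deck edge), and the hook lies on the worktop in front, clear of carton and tray; no verdict was returned.

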